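Box the seal casts and stack the boxes for the shelf

ROBOT

A 7-joint arm with a two-finger parallel gripper is mounted at the origin on the work surface. World frame = base frame: x ahead of the robot, y to its left, z up, the work surface at z = 0. Lengths are in m, angles in rad, forces in N, time in s.
With the tool pointing down it reaches from about 0.425 to 0.925 m from the base axis. Payload 6.8 kg.
Tool frame: the origin (TCP) lies midway between the tips of the shut fingers; the grasp point (between the pads) lies 19 mm behind it; y points along the fingers, z is the direction in which the jaws open and shut, and the axes are right-handed (so a half turn about y gives the same grasp; the last joint's range is limited). The gripper opens to 85 mm and grips with 20 to 120 N. Pads are 22 mm wide; open, the fingers measure 114 mm over their backs; the gripper's body (76 mm by 85 mm) begins 54 mm behind the grasp point. The pads swing forward as they close: fully open they stand 13 mm farther back than shut.
Start: joints at [-1.381, 0.477, 0.022, 1.555, -0.011, 1.109, -0.083], TCP at [0.198, 0.645, 0.231] pointing down, gripper open.
Joint ranges: [-2.96, 2.96], [-0.34, 2.1], [-1.41, 1.46], [0.24, 2.44], [-1.37, 4.51], [0.17, 1.92], [-2.96, 2.96]. Speed limits (rad/s): [2.39, 2.39, 3.14, 3.14, 3.14, 3.14, 3.14].

INTERFACE

Orientations are given as a unit quaternion [w, x, y, z].
In Python, from station import bot gives the robot as it stands. The module is installed in compiled form; this text tells all that it offers.
- The arm moves only by the shell command python3 -m crank 'ROWS' [FORCE]. ROWS is JSON, a list of rows, each an object with "linear": the shift along the tool's x, y, z in m, a list of three; "dr": the turn, a rotation vector about the tool's x, y, z in degrees, a list of three; "hand": the gripper command: -1 is shut, 1 is fully open, values between are in proportion. A call has 1 to 10 rows; each row is the pose to reach, as a shift and turn from the pose commanded when the call began, along the tool's axes at that moment; what a row does not reach only later rows make up. A row lasts 1/12 s, in which the tool goes at most 41.7 mm and 7.16 degrees, less where a joint would pass 70% of its speed; a pose out of reach is approached as far as the arm can. A call with a gripper value outside its range is refused whole. The fingers move at their own pace and stop on an object; FORCE is the grip in N (left out, the last holds). Time passes only in rows, so rows that repeat a pose let the fingers close. It gives the time, the measured TCP pose, the force and the opening at its end, in the units of the state.
- bot.get_obs(): the state, without advancing time (a new reading comes with each control period).
- bot.read_camera(name): name is "scene" or "top" or "wrist"; returns the picture (400x640x3 uint8, blue, green, red); there is no depth.
- bot.camera_params(name): a dict with "K" (3x3 intrinsics, pixels), "R" (3x3) and "t" (3): a world point X has camera coordinates R X + t; the wrist camera has in their place "hand_eye" (4x4, takes a point from camera to tool coordinates, whose origin is the TCP and whose axes are the tool frame's). Camera axes: x right, y down, z forward; pixel columns grow to the right and rows downward; lengths in m; the calibration is good to about 2 mm. A picture is of the moment at which its call begins: read the wrist's pose just before it. camera_params takes no time and is no camera call.
- bot.hand_in(): hands the job in, once; it reports no verdict.
Trained networks look in the newest picture that a camera, given by its name, has taken for a name from the list of things; names that differ only in an ending like _2 or _b are one class to them, and where a whole thing is asked for, a point or a joint stands for the part that bears it (a point fixed in the world has none). Each returns a list of dicts, best first, with "score" (0 to 1); they miss things now and then, are a little off and sometimes report something else, mostly with a low value. They report only what shows in the picture. A call takes as long as a camera call. They do not tell look-alikes from the thing itself.
- bot.search_frame(camera, target): "extent" ([left, top, right, bottom] in pixels, round what is visible of it).
- bot.cut_out(camera, target): "pixels" (400x640 bool, what is visible of it) and "extent" ([left, top, right, bottom] in pixels, round what is visible of it).
- bot.place_of(camera, target): "xy" ([column, row] in pixels: a listed point, or the origin of a listed thing).
The state is a dict: "t": time; "q": joint angles; "joint_vel": joint speeds; "joint_torque": joint torques, N m; "eef_pos": TCP position; "tool_rot": TCP orientation; "contact_force": force on the tool from outside, world axes, zero at the start; "torque": the same for the moment, N m; "gripper_width": opening from 0.0 (shut) to 1.0 (fully open).
Only numpy, scipy, OpenCV 4.12 (cv2) and the standard library are available. Lean on these libraries where they do the work, as an engineer would, in place of code of your own. Each camera call takes 0.05 s, during which the arm holds its last target. There are 200 camera calls.

TASK

Pack the finished seal casts: take the lid off the blue-grey box, lift every cast out of the mould and lay each one flat, ridge up, in a compartment of its own (they are brittle: set casts and box down, never drop them), then put the lid back on, fully home. Stack this box and every other closed box standing on the bench squarely on top of the one in the carrying tray, in any order, so that they make one stack with the feet of each box down in the corner recesses of the lid below. Leave the other things on the bench where they are.

Things in the scene. Friction and masses are not known exactly. Their poses are not given: they have to be found in the camera images.
- mould: Sea-green silicone mould block, fixed, 190 (x) x 66 (y) x 18 mm, with three round open cavities 44 mm across and 7 mm deep at x = -60, 0, +60 mm, y = 0 (floor 11 mm above the bench). Two or three of them hold a cast, whose disc stands 3 mm proud. Origin: centre of the underside.
- cast1: Brick-red plaster seal cast, 30 g, brittle: disc 40 mm across, 10 mm thick; on its back a ridge 28 (x) x 10 (y) x 14 mm high, centred (24 mm high in all): pinch the ridge across its 10 mm. Origin: centre of the disc's underside, z up. Starts in a mould cavity, ridge within 30 degrees of the mould's x. Absent in some starts.
- cast2: Brick-red plaster seal cast, 30 g, brittle: disc 40 mm across, 10 mm thick; on its back a ridge 28 (x) x 10 (y) x 14 mm high, centred (24 mm high in all): pinch the ridge across its 10 mm. Origin: centre of the disc's underside, z up. Starts in a mould cavity, ridge within 30 degrees of the mould's x. Absent in some starts.
- cast3: Brick-red plaster seal cast, 30 g, brittle: disc 40 mm across, 10 mm thick; on its back a ridge 28 (x) x 10 (y) x 14 mm high, centred (24 mm high in all): pinch the ridge across its 10 mm. Origin: centre of the disc's underside, z up. Starts in a mould cavity, ridge within 30 degrees of the mould's x. Absent in some starts.
- tray: Lower part of the blue-grey box to be filled, 250 g: base plate and feet as stock1. On the white floor, 20 mm up, walls and partitions 8 mm high (148 x 50 mm outside) form three compartments 46 x 46 mm, centres x = -49, 0, +49 mm, y = 0. The lid goes over the walls and rests on the base. Grip by the base, 66 mm wide, 6 to 20 mm up. Origin: centre of the feet's underside plane.
- lid: Loose lid of the blue-grey box, 158 (x) x 60 (y) x 36 mm, 120 g, hollow below (inside 152 x 54 mm, 28 mm deep: 2 mm play over the tray's walls). Starts on the box. Grip across its 60 mm. Origin: centre of its lower rim, 20 mm above the tray's origin when fully home. Alike turned by 180 degrees.
- lid_top (a point): Centre of this lid's top at the level of its recess floors, 31.5 mm above the lid's origin: here the origin of a box stacked on it comes to lie. Recesses 16 x 16 x 4.5 mm deep at x +-67, y +-18 mm (2 mm play round a foot).
- stock1: Cream box, closed and full, 280 to 560 g, alike turned by 180 degrees. Base plate 164 (x) x 66 (y) x 14 mm on four feet 12 x 12 x 6 mm high at x +-67, y +-18 mm; on it, from 20 to 56 mm height, the fixed lid, 158 x 60 mm. Grip the box by its base, 66 mm wide, 6 to 20 mm up. Origin: centre of the feet's underside plane. Absent in some starts.
- stock2: Cream box, closed and full, 280 to 560 g, alike turned by 180 degrees. Base plate 164 (x) x 66 (y) x 14 mm on four feet 12 x 12 x 6 mm high at x +-67, y +-18 mm; on it, from 20 to 56 mm height, the fixed lid, 158 x 60 mm. Grip the box by its base, 66 mm wide, 6 to 20 mm up. Origin: centre of the feet's underside plane. Absent in some starts.
- stock1_top (a point): Centre of this lid's top at the level of its recess floors, 51.5 mm above stock1's origin: here the origin of a box stacked on it comes to lie. Recesses 16 x 16 x 4.5 mm deep at x +-67, y +-18 mm (2 mm play round a foot).
- stock2_top (a point): Centre of this lid's top at the level of its recess floors, 51.5 mm above stock2's origin: here the origin of a box stacked on it comes to lie. Recesses 16 x 16 x 4.5 mm deep at x +-67, y +-18 mm (2 mm play round a foot).
- bottom_box: Cream box like stock1 in shape and size, 800 g, that already stands in the carrying tray as the bottom of the stack; stays there. Origin: centre of the feet's underside plane.
- bottom_box_top (a point): Centre of this lid's top at the level of its recess floors, 51.5 mm above bottom_box's origin: here the origin of a box stacked on it comes to lie. Recesses 16 x 16 x 4.5 mm deep at x +-67, y +-18 mm (2 mm play round a foot).
- carrier: Shallow dark steel carrying tray, fixed, 210 (x) x 92 (y) mm, rim 12 mm high, floor 4 mm thick, holding the bottom box. Origin: centre of its underside.
- pad: Flat dark-grey foam pad, fixed, 180 (x) x 90 (y) x 6 mm, bare: a free place for laying the lid down meanwhile. Origin: centre of its underside.
- weight: Brass weight, 32 mm across, 38 mm high; bystander.
- tape_roll: Roll of linen tape lying flat, 56 mm across, 18 mm high; bystander.
- loupe: Black loupe, 38 mm across, 30 mm high; bystander.
- jar: Jar, 56 mm across, 75 mm high, at the far side; bystander.
- brush: Flat brush with pale handle, 167 mm long, lying along y at the far side; bystander.
- spatula: Steel plaster spatula with dark handle, 180 mm long, lying along y at the far side; bystander.
Mind the look-alikes: they are no part of the job. Leave any turquoise look-alike of the cast2 alone. What is shaped like the tray but brown or orange is not meant.

How it is judged:
On the way, in this order (a step that is already met when the one before it is completed fails the run):
1. every cast lies flat in a compartment of the open blue-grey box (z of cast1 in the frame of tray between 0.017 and 0.0225 m and x of cast1 in the frame of tray between -0.055 and 0.055 m and y of cast1 in the frame of tray between -0.006 and 0.006 m and angle between the z axis of each of cast1, cast2, cast3 and the z axis of tray, either way round below 0.12 rad and z of cast2 in the frame of tray between 0.017 and 0.0225 m and x of cast2 in the frame of tray between -0.055 and 0.055 m and y of cast2 in the frame of tray between -0.006 and 0.006 m and z of cast3 in the frame of tray between 0.017 and 0.0225 m and x of cast3 in the frame of tray between -0.055 and 0.055 m and y of cast3 in the frame of tray between -0.006 and 0.006 m and distance between lid and tray above 0.05 m), for 0.2 s.
2. the lid is fully home on the box with all the casts inside (z of cast1 in the frame of tray between 0.017 and 0.0225 m and x of cast1 in the frame of tray between -0.055 and 0.055 m and y of cast1 in the frame of tray between -0.006 and 0.006 m and angle between the z axis of each of cast1, cast2, cast3 and the z axis of tray, either way round below 0.12 rad and z of cast2 in the frame of tray between 0.017 and 0.0225 m and x of cast2 in the frame of tray between -0.055 and 0.055 m and y of cast2 in the frame of tray between -0.006 and 0.006 m and z of cast3 in the frame of tray between 0.017 and 0.0225 m and x of cast3 in the frame of tray between -0.055 and 0.055 m and y of cast3 in the frame of tray between -0.006 and 0.006 m and z of lid in the frame of tray between 0.017 and 0.0225 m and horizontal distance between lid and tray below 0.005 m and angle between the x axis of lid and the x axis of tray, either way round below 0.06 rad), for 0.2 s.
At the end, for the whole second after the job is handed in: All casts flat in compartments (2.5 mm), lid home (2.5 mm, centred 5 mm), the filled box and all stock boxes in one stack on the bottom box, feet in the recesses (down within 2 mm, 4.5 mm sideways, 0.05 rad); bottom box upright within 20 mm of its tray's centre; all at rest (all of step 2 and ((z of tray in the frame of bottom_box_top between -0.003 and 0.002 m and horizontal distance between tray and bottom_box_top below 0.0045 m and angle between the x axis of tray and the x axis of bottom_box_top, either way round below 0.05 rad) or (z of tray in the frame of stock1_top between -0.003 and 0.002 m and horizontal distance between tray and stock1_top below 0.0045 m and angle between the x axis of tray and the x axis of stock1_top, either way round below 0.05 rad) or (z of tray in the frame of stock2_top between -0.003 and 0.002 m and horizontal distance between tray and stock2_top below 0.0045 m and angle between the x axis of tray and the x axis of stock2_top, either way round below 0.05 rad)) and ((z of stock1 in the frame of bottom_box_top between -0.003 and 0.002 m and horizontal distance between stock1 and bottom_box_top below 0.0045 m and angle between the x axis of stock1 and the x axis of bottom_box_top, either way round below 0.05 rad) or (z of stock1 in the frame of lid_top between -0.003 and 0.002 m and horizontal distance between stock1 and lid_top below 0.0045 m and angle between the x axis of stock1 and the x axis of lid_top, either way round below 0.05 rad) or (z of stock1 in the frame of stock2_top between -0.003 and 0.002 m and horizontal distance between stock1 and stock2_top below 0.0045 m and angle between the x axis of stock1 and the x axis of stock2_top, either way round below 0.05 rad)) and ((z of stock2 in the frame of bottom_box_top between -0.003 and 0.002 m and horizontal distance between stock2 and bottom_box_top below 0.0045 m and angle between the x axis of stock2 and the x axis of bottom_box_top, either way round below 0.05 rad) or (z of stock2 in the frame of lid_top between -0.003 and 0.002 m and horizontal distance between stock2 and lid_top below 0.0045 m and angle between the x axis of stock2 and the x axis of lid_top, either way round below 0.05 rad) or (z of stock2 in the frame of stock1_top between -0.003 and 0.002 m and horizontal distance between stock2 and stock1_top below 0.0045 m and angle between the x axis of stock2 and the x axis of stock1_top, either way round below 0.05 rad)) and horizontal distance between bottom_box and carrier below 0.02 m and angle between bottom_box's own z axis and vertical below 0.05 rad and angle between tray's own z axis and vertical below 0.06 rad and linear speed of each of tray, lid, bottom_box, stock1, stock2 below 0.02 m/s); the robot touches nothing.
It fails at once if a cast is dropped (falls faster than 0.7 m/s) ((linear speed of cast1 above 0.7 m/s and contact force between the fingers and cast1 below 0.01 N and (z of cast1 in the frame of tray above 0.03 m or horizontal distance between cast1 and tray above 0.12 m)) or (linear speed of cast2 above 0.7 m/s and contact force between the fingers and cast2 below 0.01 N and (z of cast2 in the frame of tray above 0.03 m or horizontal distance between cast2 and tray above 0.12 m)) or (linear speed of cast3 above 0.7 m/s and contact force between the fingers and cast3 below 0.01 N and (z of cast3 in the frame of tray above 0.03 m or horizontal distance between cast3 and tray above 0.12 m))).
It fails at once if the box with the casts is dropped (falls faster than 0.7 m/s) (linear speed of tray above 0.7 m/s and contact force between the fingers and tray below 0.01 N).
It fails at once if a bystander is displaced by more than 5 cm (distance of any of weight, tape_roll, loupe, jar, brush, spatula from where it was at the start of the episode above 0.05 m).
Of cast1, cast2, cast3 only 2 to 3 are there at a start; the rules pass over those that are not, and their reading is None.
Of stock1, stock2 only 1 to 2 are there at a start; the rules pass over those that are not, and their reading is None.
At some moment in a run one of stock1, stock2, lid may be knocked a few centimetres aside while the robot is not near it.
It also fails if it takes over 210 s, if anything falls off the work surface, if the arm or the gripper's body presses on something with over 40 N, if the wrist force passes 120 N, or if a joint passes its speed limit or range.

## Working session

There is one attempt and no reset: what is moved stays moved. The work goes in short steps, Python scripts to look and compute and a shell command to move; the robot and the scene stay as the last step left them, time stands still between calls to the robot, and variables do not carry over. Pictures are saved under pics/ and viewed, about 12 in all and at most 16, crops included, and the job is handed in when it is done.

```bash
mkdir -p pics
python3 - <<'E'
from station import bot
import cv2,numpy as np
o=bot.get_obs();print({k:np.round(v,3).tolist() for k,v in o.items()})
for n in("scene","top"):
    cv2.imwrite(f"pics/{n}0.png",bot.read_camera(n))
    p=bot.camera_params(n);print(n,{k:np.round(v,4).tolist() for k,v in p.items()})
print(bot.camera_params("wrist"))
for n in ["mould","cast1","tray","lid","stock1","bottom_box","carrier","pad","weight","tape_roll","loupe","jar"]:
    print(n,[(round(d["score"],2),np.round(d["xy"]).tolist()) for d in bot.place_of("top",n)])
E
```

```text
{'t': 0.0, 'q': [-1.381, 0.478, 0.022, 1.556, -0.011, 1.109, -0.083], 'joint_vel': [-0.001, -0.001, 0.0, -0.001, -0.001, -0.001, -0.001], 'joint_torque': [0.001, -59.644, 1.608, -28.119, 0.013, 0.009, -0.0], 'eef_pos': [0.198, 0.645, 0.23], 'tool_rot': [-0.699, 0.7, -0.105, 0.105], 'contact_force': [0.181, -0.596, -0.115], 'torque': [0.004, 0.035, -0.017], 'gripper_width': 0.997}
scene {'K': [[516.0625, 0.0, 315.7357], [0.0, 516.0625, 201.1167], [0.0, 0.0, 1.0]], 'R': [[0.7758, 0.6308, -0.012], [0.5176, -0.6473, -0.5596], [-0.3608, 0.4279, -0.8287]], 't': [-0.4018, -0.1808, 1.696]}
top {'K': [[413.8566, 0.0, 322.348], [0.0, 413.8566, 203.8523], [0.0, 0.0, 1.0]], 'R': [[-0.0986, -0.9951, -0.0024], [-0.9708, 0.0967, -0.2195], [0.2186, -0.0193, -0.9756]], 't': [0.0931, 0.4997, 1.0837]}
{'K': array([[356.59462473,   0.        , 317.69754148],
       [  0.        , 356.59462473, 199.79021228],
       [  0.        ,   0.        ,   1.        ]]), 'hand_eye': array([[-6.33751864e-04,  9.64818149e-01,  2.62917360e-01,
        -6.72862968e-02],
       [ 3.85524491e-05, -2.62917390e-01,  9.648
[... 172 characters left out ...]
000e+00,
         1.00000000e+00]])}
mould [(0.6, [197.0, 226.0])]
cast1 [(0.67, [195.0, 227.0]), (0.63, [199.0, 204.0]), (0.5, [166.0, 231.0]), (0.25, [484.0, 201.0]), (0.25, [336.0, 130.0])]
tray [(0.93, [462.0, 281.0]), (0.87, [459.0, 129.0]), (0.54, [474.0, 208.0])]
lid [(0.83, [477.0, 206.0])]
stock1 [(0.92, [423.0, 195.0]), (0.27, [478.0, 206.0])]
bottom_box [(0.86, [363.0, 190.0]), (0.31, [479.0, 207.0])]
carrier [(0.85, [355.0, 187.0])]
pad [(0.91, [313.0, 194.0]), (0.32, [356.0, 187.0])]
weight [(0.55, [398.0, 246.0])]
tape_roll [(0.63, [422.0, 192.0]), (0.61, [346.0, 252.0])]
loupe [(0.53, [285.0, 262.0])]
jar [(0.73, [414.0, 136.0]), (0.71, [276.0, 142.0]), (0.48, [361.0, 184.0])]
```

View pics/top0.png

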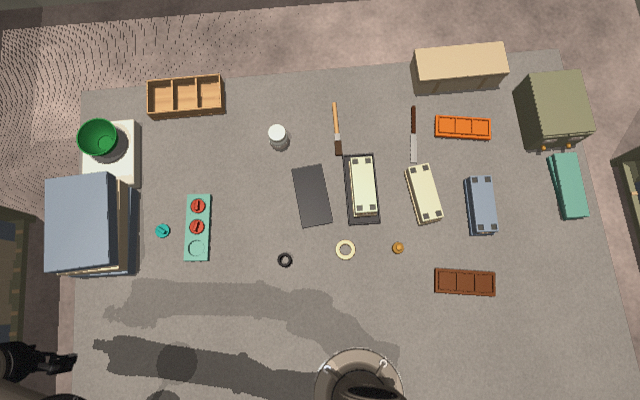

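View pics/scene0.png

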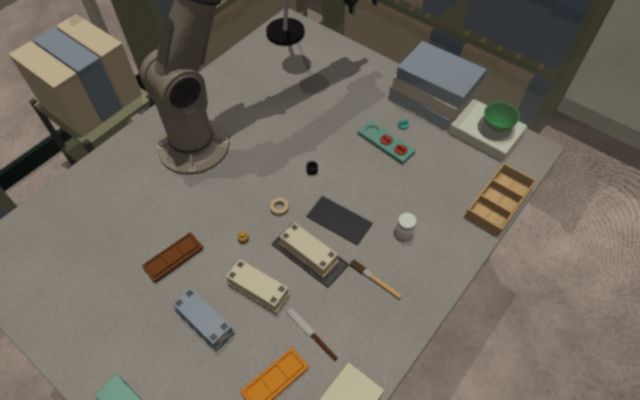

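The top view shows:
- two casts in the mould, at (198,206) and (197,227), with the third cavity empty at (196,248)
- the turquoise decoy at (163,231), which I leave alone
- the blue-grey lidded box at (482,205)
- one stock box at (423,193)
- the bottom box at (363,187), and the pad at (312,196)

The brown, orange and wooden trays are look-alikes. I'll write the helpers next and work out coarse positions.

```bash
cat > h.py <<'E'
from station import bot
import cv2, numpy as np
from scipy.spatial.transform import Rotation as Rn
from scipy.optimize import least_squares
def pose():
    o=bot.get_obs(); q=np.array(o["tool_rot"])
    return np.array(o["eef_pos"]), Rn.from_quat(q[[1,2,3,0]]).as_matrix(), o
def cam(n):
    """K, camera-to-world R, camera centre"""
    p=bot.camera_params(n)
    if n=="wrist":
        t,R,_=pose(); H=p["hand_eye"]; return p["K"], R@H[:3,:3], R@H[:3,3]+t
    return p["K"], p["R"].T, -p["R"].T@p["t"]
def unproj(c,px,z):
    K,R,C=c; px=np.atleast_2d(np.asarray(px,float))
    d=(R@np.linalg.inv(K)@np.c_[px,np.ones(len(px))].T).T
    return C+d*((z-C[2])/d[:,2])[:,None]
def go(xyz,yaw=None):
    """linear, dr to reach TCP xyz with tool pointing down and tool x axis at yaw (deg, modulo 180: nearest)"""
    t,R,o=pose()
    y0=np.degrees(np.arctan2(R[1,0],R[0,0]))
    if yaw is None: yaw=y0
    yaw=y0+(yaw-y0+90)%180-90
    a=np.radians(yaw); X=np.array([np.cos(a),np.sin(a),0]); Y=np.array([0,0,-1.]); T=np.c_[X,Y,np.cross(X,Y)]
    print("go",np.round(xyz,4),"yaw",round(yaw,2),"from",np.round(y0,2),"linear",np.round(R.T@(np.array(xyz)-t),4).tolist(),"dr",np.round(Rn.from_matrix(R.T@T).as_rotvec(degrees=True),2).tolist())
def recs(n,img,c,mask,ztop):
    """box centre and yaw (long axis) from the four dark recesses in the lid top"""
    g=cv2.cvtColor(img,cv2.COLOR_BGR2GRAY)
    m=cv2.erode(cv2.morphologyEx(mask.astype(np.uint8),cv2.MORPH_CLOSE,np.ones((5,5))),np.ones((3,3)))
    best=None
    for th in range(30,200,4):
        _,_,st,ce=cv2.connectedComponentsWithStats(((g<th)&(m>0)).astype(np.uint8))
        k=[i for i in range(1,len(st)) if st[i,4]>6]
        P=unproj(c,ce[k],ztop)[:,:2] if len(k)>=4 else []
        import itertools
        for q in itertools.combinations(range(min(len(k),9)),4) if len(k)>=4 else []:
            Q=P[list(q)]; m0=Q.mean(0)
            for a0 in np.radians(range(-90,90,20)):
                a=a0
                for _ in range(3):
                    u=np.array([np.cos(a),np.sin(a)]);v=np.array([-u[1],u[0]])
                    L=np.c_[(Q-m0)@u,(Q-m0)@v]; S=np.sign(L)*[.067,.018]
                    a+=np.arctan2((S[:,0]*L[:,1]-S[:,1]*L[:,0]).sum(),(S*L).sum())
                if len({tuple(s) for s in S})<4: continue
                r=np.abs(L-S).max()
                if best is None or r<best[0]: best=(r,m0,(np.degrees(a)+90)%180-90,th)
    return best
def box(n,name,ztop,near=None):
    """take picture, segment, fit"""
    c=cam(n); img=bot.read_camera(n); out=[]
    for d in bot.cut_out(n,name):
        if d["score"]<.3: continue
        b=recs(n,img,c,d["pixels"],ztop)
        e=d["extent"]
        print(name,round(d["score"],2),np.round(e).astype(int).tolist(), None if b is None else ("resid mm",round(b[0]*1e3,1),"xy",np.round(b[1],4).tolist(),"yaw",round(b[2],2)))
    return img,c
E
python3 - <<'E'
from h import *
bot.read_camera("top")
box("top","stock1",.054);box("top","lid",.054);box("top","bottom_box",.058)
c=cam("top")
for n,p,z in [("pad",(312.5,196),.006),("cast a",(198,205),.035),("cast b",(197,226),.035),("cav c",(196,248),.018),("weight",(398,248),.03),("jar",(277,135),.07),("decoy",(163,231),.02)]:
    print(n,np.round(unproj(c,p,z)[0],3))
d=bot.cut_out("top","pad")[0]; ys,xs=np.nonzero(d["pixels"])
print("pad",cv2.minAreaRect(unproj(c,np.c_[xs,ys],.006)[:,:2].astype(np.float32)))
d=bot.cut_out("top","mould")[0]; ys,xs=np.nonzero(d["pixels"])
print("mould",cv2.minAreaRect(unproj(c,np.c_[xs,ys],.018)[:,:2].astype(np.float32)))
E
```

```text
stock1 0.66 [402, 165, 444, 224] ('resid mm', np.float64(0.2), 'xy', [0.5144, -0.2446], 'yaw', np.float64(6.8))
lid 0.85 [465, 174, 499, 233] ('resid mm', np.float64(0.3), 'xy', [0.4662, -0.4004], 'yaw', np.float64(-3.07))
bottom_box 0.94 [349, 158, 379, 214] ('resid mm', np.float64(0.2), 'xy', [0.5523, -0.0757], 'yaw', np.float64(-1.03))
pad [0.544 0.068 0.006]
cast a [0.542 0.39  0.035]
cast b [0.483 0.395 0.035]
cav c [0.424 0.405 0.018]
weight [ 0.368 -0.152  0.03 ]
jar [0.714 0.151 0.07 ]
decoy [0.481 0.495 0.02 ]
pad ((0.5474303364753723, 0.06953340768814087), (0.18084609508514404, 0.09013059735298157), 5.800378322601318)
mould ((0.48501768708229065, 0.39826783537864685), (0.07105214893817902, 0.1886548399925232), 85.11701965332031)
```

Run:
```python
from h import *
go([.55,.05,.26],-3.07); go([.466,-.4004,.26],-3.07)
t,R,o=pose();print(R.round(3))
```

```text
go [0.55 0.05 0.26] yaw -3.07 from -17.06 linear [0.5111, -0.0287, -0.4658] dr [-0.0, -13.99, -0.0]
go [ 0.466  -0.4004  0.26  ] yaw -3.07 from -17.06 linear [0.563, -0.0287, -0.9211] dr [-0.0, -13.99, -0.0]
[[ 0.956 -0.     0.293]
 [-0.293  0.     0.956]
 [-0.    -1.     0.   ]]
```

```bash
python3 -m crank '[{"linear":[0.2555,-0.0144,-0.233],"dr":[0,-14,0],"hand":1},{"linear":[0.2555,-0.0144,-0.233],"dr":[0,-14,0],"hand":1},{"linear":[0.2555,-0.0144,-0.233],"dr":[0,-14,0],"hand":1},{"linear":[0.2555,-0.0144,-0.233],"dr":[0,-14,0],"hand":1},{"linear":[0.2555,-0.0144,-0.233],"dr":[0,-14,0],"hand":1},{"linear":[0.2555,-0.0144,-0.233],"dr":[0,-14,0],"hand":1},{"linear":[0.2555,-0.0144,-0.233],"dr":[0,-14,0],"hand":1},{"linear":[0.2555,-0.0144,-0.233],"dr":[0,-14,0],"hand":1},{"linear":[0.2555,-0.0144,-0.233],"dr":[0,-14,0],"hand":1},{"linear":[0.2555,-0.0144,-0.233],"dr":[0,-14,0],"hand":1}]' 20
python3 -m crank '[{"linear":[0.192,-0.015,-0.288],"dr":[0,0,0],"hand":1},{"linear":[0.192,-0.015,-0.288],"dr":[0,0,0],"hand":1},{"linear":[0.192,-0.015,-0.288],"dr":[0,0,0],"hand":1},{"linear":[0.192,-0.015,-0.288],"dr":[0,0,0],"hand":1},{"linear":[0.192,-0.015,-0.288],"dr":[0,0,0],"hand":1},{"linear":[0.192,-0.015,-0.288],"dr":[0,0,0],"hand":1},{"linear":[0.192,-0.015,-0.288],"dr":[0,0,0],"hand":1},{"linear":[0.192,-0.015,-0.288],"dr":[0,0,0],"hand":1},{"linear":[0.192,-0.015,-0.288],"dr":[0,0,0],"hand":1},{"linear":[0.192,-0.015,-0.288],"dr":[0,0,0],"hand":1}]'
python3 -m crank '[{"linear":[-0.05,0,-0.41],"dr":[0,0,0],"hand":1},{"linear":[-0.05,0,-0.41],"dr":[0,0,0],"hand":1},{"linear":[-0.05,0,-0.41],"dr":[0,0,0],"hand":1},{"linear":[-0.05,0,-0.41],"dr":[0,0,0],"hand":1},{"linear":[-0.05,0,-0.41],"dr":[0,0,0],"hand":1},{"linear":[-0.05,0,-0.41],"dr":[0,0,0],"hand":1},{"linear":[-0.05,0,-0.41],"dr":[0,0,0],"hand":1},{"linear":[-0.05,0,-0.41],"dr":[0,0,0],"hand":1},{"linear":[-0.05,0,-0.41],"dr":[0,0,0],"hand":1},{"linear":[-0.05,0,-0.41],"dr":[0,0,0],"hand":1}]'
python3 - <<'E'
from h import *
img,c=box("wrist","lid",.054); cv2.imwrite("pics/w1.png",img)
go([.466,-.4004,.26],-3.07)
E
```

```text
t: 1.98
eef_pos: [0.3767, 0.3434, 0.2462]
tool_rot: [-0.707, 0.707, -0.021, 0.022]
contact_force: [0.1, -0.1, 0.3]
gripper_width: 1.0
t: 2.82
eef_pos: [0.5522, 0.0465, 0.261]
tool_rot: [-0.706, 0.707, -0.02, 0.021]
contact_force: [-1.0, -0.4, 0.4]
gripper_width: 1.0
t: 3.65
eef_pos: [0.4794, -0.3568, 0.2606]
tool_rot: [0.707, -0.707, 0.018, -0.018]
contact_force: [0.7, 0.3, 0.2]
gripper_width: 1.003
lid 0.91 [236, 76, 307, 239] ('resid mm', np.float64(3.8), 'xy', [0.4688, -0.4004], 'yaw', np.float64(-3.65))
lid 0.62 [380, 113, 466, 272] ('resid mm', np.float64(1.6), 'xy', [0.5135, -0.2431], 'yaw', np.float64(7.47))
go [ 0.466  -0.4004  0.26  ] yaw -3.07 from -3.47 linear [-0.0082, 0.001, -0.0389] dr [0.19, -0.4, -0.02]
```

View pics/w1.png

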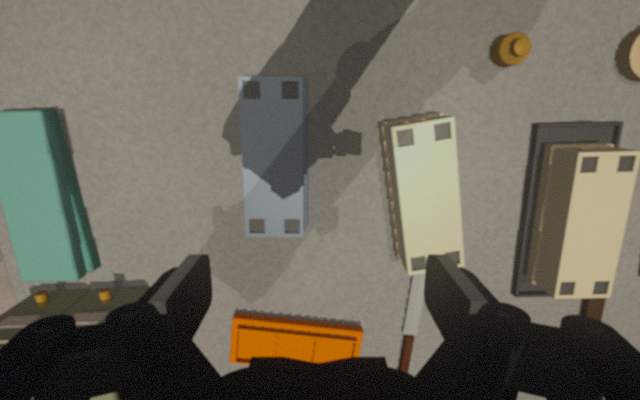

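```bash
python3 - <<'E'
s=open('h.py').read()
s=s.replace("    best=None\n","    k0=11 if n=='top' else 31\n    g=255-cv2.morphologyEx(cv2.GaussianBlur(g,(3,3),0),cv2.MORPH_BLACKHAT,np.ones((k0,k0)))\n    best=None\n",1).replace("range(30,200,4)","range(150,250,5)").replace("st[i,4]>6","st[i,4]>(6 if n=='top' else 60)")
open('h.py','w').write(s)
E
python3 -m crank '[{"linear":[-0.009,0.001,-0.04],"dr":[0.2,-0.4,0],"hand":1},{"linear":[-0.009,0.001,-0.04],"dr":[0.2,-0.4,0],"hand":1},{"linear":[-0.009,0.001,-0.04],"dr":[0.2,-0.4,0],"hand":1},{"linear":[-0.009,0.001,-0.04],"dr":[0.2,-0.4,0],"hand":1}]'
python3 - <<'E'
from h import *
img,c=box("wrist","lid",.054); cv2.imwrite("pics/w2.png",img)
box("wrist","stock1",.054); box("wrist","bottom_box",.058)
go([.467,-.4004,.26],-3.07)
E
```

```text
t: 4.08
eef_pos: [0.4688, -0.3941, 0.2592]
tool_rot: [0.709, -0.705, 0.016, -0.016]
contact_force: [0.2, 0.6, -0.2]
gripper_width: 1.0
lid 0.89 [278, 83, 344, 245] ('resid mm', np.float64(0.5), 'xy', [0.4662, -0.3987], 'yaw', np.float64(-3.28))
stock1 0.72 [413, 121, 498, 276] ('resid mm', np.float64(52.7), 'xy', [0.4868, -0.2439], 'yaw', np.float64(-13.37))
bottom_box 0.69 [556, 156, 639, 311] ('resid mm', np.float64(6.4), 'xy', [0.5556, -0.0916], 'yaw', np.float64(13.99))
go [ 0.467  -0.4004  0.26  ] yaw -3.07 from -2.56 linear [-0.0008, -0.0003, -0.0051] dr [-0.22, 0.51, 0.01]
```

```bash
python3 -m crank '[{"linear":[-0.0015,0.04,-0.005],"dr":[-0.2,0.6,0],"hand":1},{"linear":[-0.0015,0.08,-0.005],"dr":[-0.2,0.6,0],"hand":1},{"linear":[-0.0015,0.12,-0.005],"dr":[-0.2,0.6,0],"hand":1},{"linear":[-0.0015,0.15,-0.005],"dr":[-0.2,0.6,0],"hand":1},{"linear":[-0.0015,0.18,-0.005],"dr":[-0.2,0.6,0],"hand":1},{"linear":[-0.0015,0.205,-0.005],"dr":[-0.2,0.6,0],"hand":1},{"linear":[-0.0015,0.225,-0.005],"dr":[-0.2,0.6,0],"hand":1},{"linear":[-0.0015,0.237,-0.005],"dr":[-0.2,0.6,0],"hand":1},{"linear":[-0.0015,0.237,-0.005],"dr":[-0.2,0.6,0],"hand":1},{"linear":[-0.0015,0.237,-0.005],"dr":[-0.2,0.6,0],"hand":1}]'
python3 -m crank '[{"linear":[0,0,0],"dr":[0,0,0],"hand":-1},{"linear":[0,0,0],"dr":[0,0,0],"hand":-1},{"linear":[0,0,0],"dr":[0,0,0],"hand":-1},{"linear":[0,0,0],"dr":[0,0,0],"hand":-1},{"linear":[0,0,0],"dr":[0,0,0],"hand":-1},{"linear":[0,0,0],"dr":[0,0,0],"hand":-1},{"linear":[0,0,0],"dr":[0,0,0],"hand":-1},{"linear":[0,0,0],"dr":[0,0,0],"hand":-1}]' 30
python3 - <<'E'
from h import *
go([.466,-.399,.022],-3.2)
E
```

```text
t: 5.22
eef_pos: [0.4658, -0.4005, 0.0228]
tool_rot: [0.707, -0.707, 0.02, -0.02]
contact_force: [0.9, -0.9, 1.1]
gripper_width: 1.0
t: 5.88
eef_pos: [0.4666, -0.4012, 0.0244]
tool_rot: [-0.706, 0.707, -0.019, 0.021]
contact_force: [0.3, 1.9, 6.4]
gripper_width: 0.698
go [ 0.466 -0.399  0.022] yaw -3.2 from -3.26 linear [-0.0007, 0.0024, 0.0022] dr [0.07, -0.06, 0.14]
```

```bash
python3 -m crank '[{"linear":[0,-0.02,0],"dr":[0,0,0],"hand":-1},{"linear":[0,-0.05,0],"dr":[0,0,0],"hand":-1},{"linear":[0,-0.085,0],"dr":[0,0,0],"hand":-1},{"linear":[0,-0.12,0],"dr":[0,0,0],"hand":-1},{"linear":[0.003,-0.13,0.03],"dr":[0,0,0],"hand":-1},{"linear":[0.007,-0.13,0.065],"dr":[0,0,0],"hand":-1},{"linear":[0.011,-0.13,0.1],"dr":[0,0,0],"hand":-1},{"linear":[0.015,-0.13,0.135],"dr":[0,0,0],"hand":-1},{"linear":[0.019,-0.13,0.17],"dr":[0,0,0],"hand":-1},{"linear":[0.023,-0.13,0.205],"dr":[0,0,0],"hand":-1}]'
python3 -m crank '[{"linear":[0.004,0,0.035],"dr":[0,-2,0],"hand":-1},{"linear":[0.008,0,0.07],"dr":[0,-4,0],"hand":-1},{"linear":[0.012,0,0.105],"dr":[0,-6,0],"hand":-1},{"linear":[0.016,0,0.14],"dr":[0,-8,0],"hand":-1},{"linear":[0.02,0,0.175],"dr":[0,-9,0],"hand":-1},{"linear":[0.025,0,0.21],"dr":[0,-9,0],"hand":-1},{"linear":[0.028,0,0.24],"dr":[0,-9,0],"hand":-1},{"linear":[0.031,0,0.264],"dr":[0,-9,0],"hand":-1},{"linear":[0.031,0,0.269],"dr":[0,-9,0],"hand":-1},{"linear":[0.031,0,0.269],"dr":[0,-9,0],"hand":-1}]'
python3 - <<'E'
from h import *
go([.547,.0695,.010],5.8)
c=cam("wrist");img=bot.read_camera("wrist"); cv2.imwrite("pics/w3.png",img)
for d in bot.cut_out("wrist","pad")+bot.cut_out("top","pad"): print(d["score"],d["extent"])
E
```

```text
t: 6.72
eef_pos: [0.5003, -0.1956, 0.1534]
tool_rot: [0.707, -0.707, 0.02, -0.021]
contact_force: [0.8, -0.9, -1.6]
gripper_width: 0.693
t: 7.55
eef_pos: [0.5466, 0.0722, 0.153]
tool_rot: [0.706, -0.706, -0.037, 0.037]
contact_force: [-0.2, 0.4, -1.2]
gripper_width: 0.697
go [0.547  0.0695 0.01  ] yaw 5.8 from 5.98 linear [-0.0, 0.143, -0.0028] dr [-0.05, 0.18, 0.04]
0.8 [289.9, 163.1, 337.1, 228.0]
```

View pics/w3.png

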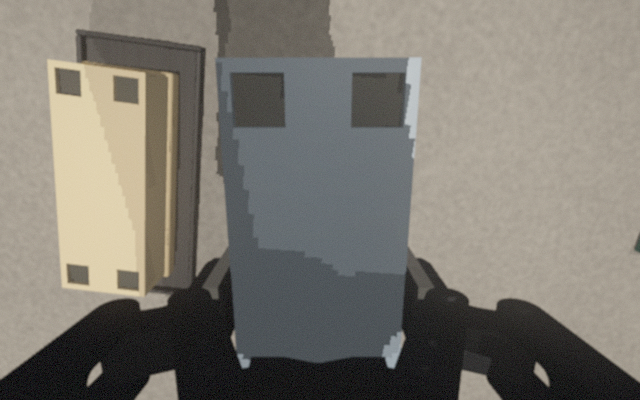

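```bash
python3 -m crank '[{"linear":[0,0.035,-0.002],"dr":[0,0.2,0],"hand":-1},{"linear":[0,0.07,-0.002],"dr":[0,0.2,0],"hand":-1},{"linear":[0,0.1,-0.002],"dr":[0,0.2,0],"hand":-1},{"linear":[0,0.12,-0.002],"dr":[0,0.2,0],"hand":-1},{"linear":[0,0.13,-0.002],"dr":[0,0.2,0],"hand":-1},{"linear":[0,0.136,-0.002],"dr":[0,0.2,0],"hand":-1},{"linear":[0,0.14,-0.002],"dr":[0,0.2,0],"hand":-1},{"linear":[0,0.143,-0.002],"dr":[0,0.2,0],"hand":-1},{"linear":[0,0.143,-0.002],"dr":[0,0.2,0],"hand":-1}]'
python3 -m crank '[{"linear":[0,0,0],"dr":[0,0,0],"hand":1},{"linear":[0,0,0],"dr":[0,0,0],"hand":1},{"linear":[0,0,0],"dr":[0,0,0],"hand":1},{"linear":[0,0,0],"dr":[0,0,0],"hand":1},{"linear":[0,0,0],"dr":[0,0,0],"hand":1},{"linear":[0,-0.03,0],"dr":[0,0,0],"hand":1},{"linear":[0,-0.07,0],"dr":[0,0,0],"hand":1},{"linear":[0,-0.11,0],"dr":[0,0,0],"hand":1},{"linear":[0,-0.15,0],"dr":[0,0,0],"hand":1},{"linear":[0,-0.19,0],"dr":[0,0,0],"hand":1}]'
python3 - <<'E'
from h import *
go([.51,.393,.24],5.8-9)
box("top","lid",.04)
E
```

```text
t: 8.45
eef_pos: [0.5477, 0.0672, 0.0107]
tool_rot: [0.706, -0.706, -0.035, 0.033]
contact_force: [0.1, -0.4, -0.9]
gripper_width: 0.698
t: 9.28
eef_pos: [0.5463, 0.0674, 0.2016]
tool_rot: [-0.706, 0.706, 0.034, -0.034]
contact_force: [0.2, 0.2, -0.1]
gripper_width: 1.002
go [0.51  0.393 0.24 ] yaw -3.2 from 5.52 linear [-0.0048, -0.0384, 0.3276] dr [0.01, 8.72, -0.01]
```

```bash
python3 -m crank '[{"linear":[-0.005,-0.01,0.04],"dr":[0,4,0],"hand":1},{"linear":[-0.005,-0.03,0.08],"dr":[0,9,0],"hand":1},{"linear":[-0.005,-0.038,0.12],"dr":[0,10,0],"hand":1},{"linear":[-0.005,-0.038,0.16],"dr":[0,10,0],"hand":1},{"linear":[-0.005,-0.038,0.2],"dr":[0,10,0],"hand":1},{"linear":[-0.005,-0.038,0.24],"dr":[0,10,0],"hand":1},{"linear":[-0.005,-0.038,0.28],"dr":[0,10,0],"hand":1},{"linear":[-0.005,-0.038,0.31],"dr":[0,10,0],"hand":1},{"linear":[-0.005,-0.038,0.328],"dr":[0,10,0],"hand":1},{"linear":[-0.005,-0.038,0.328],"dr":[0,10,0],"hand":1}]'
python3 - <<'E'
from h import *
box("top","lid",.04)
t,R,o=pose();c=cam("wrist");img=bot.read_camera("wrist"); print(t.round(4))
cv2.imwrite("pics/w4.png",cv2.resize(img[0:300,180:460],None,fx=2,fy=2))
for d in bot.place_of("wrist","cast1"): print("pl",round(d["score"],2),np.round(d["xy"],1),unproj(c,d["xy"],.011)[0].round(4))
for d in bot.cut_out("wrist","cast1"):
    print("cut",round(d["score"],2),np.round(d["extent"]),img[d["pixels"]].mean(0).round())
E
```

```text
t: 10.22
eef_pos: [0.5078, 0.3987, 0.2367]
tool_rot: [0.707, -0.706, 0.026, -0.025]
contact_force: [-0.6, 1.0, -0.3]
gripper_width: 1.001
lid 0.87 [299, 163, 328, 224] ('resid mm', np.float64(0.3), 'xy', [0.5483, 0.068], 'yaw', np.float64(5.4))
[0.5102 0.3928 0.2371]
pl 0.83 [418.6 136.4] [0.4843 0.4985 0.011 ]
pl 0.79 [328. 147.] [0.4879 0.4055 0.011 ]
pl 0.73 [323.3 201.1] [0.5452 0.3965 0.011 ]
cut 0.79 [306. 123. 345. 164.] [ 51.  64. 107.]
cut 0.78 [400. 118. 442. 159.] [139. 153.  63.]
```

View pics/w4.png

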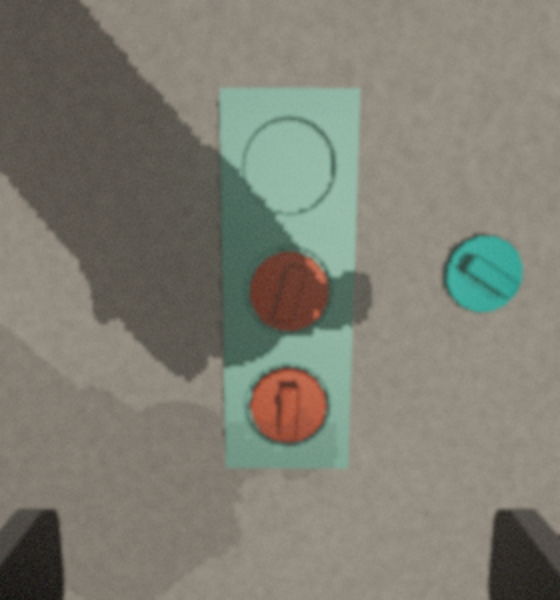

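The crop shows the red casts at crop pixels (288,405) and (289,291). The top cavity is empty, and the turquoise decoy at (484,273) stays put. Next I'll measure the disc centres and ridge angles.

```bash
cat >> h.py <<'E'
def casts(lo=(60,9)):
    """red discs in wrist picture: centre (from disc outline, disc-top plane), ridge yaw by texture, saves crop"""
    t,R,o=pose(); c=cam("wrist"); img=bot.read_camera("wrist")
    hsv=cv2.cvtColor(img,cv2.COLOR_BGR2HSV)
    m=(((hsv[...,0]<12)|(hsv[...,0]>172))&(hsv[...,1]>120)&(hsv[...,2]>45)).astype(np.uint8)
    m=cv2.morphologyEx(m,cv2.MORPH_CLOSE,np.ones((5,5)))
    for k in cv2.findContours(m,cv2.RETR_EXTERNAL,cv2.CHAIN_APPROX_NONE)[0]:
        if cv2.contourArea(k)<500: continue
        (u,v),r=cv2.minEnclosingCircle(k); W=unproj(c,k[:,0],.021)[:,:2]
        (x,y),(a,b),_=cv2.fitEllipse(W.astype(np.float32))
        print("cast px",round(u),round(v),round(r),"xy",round(x,4),round(y,4),"diam mm",round(a*1e3,1),round(b*1e3,1))
    return img,c
E
python3 - <<'E'
from h import *
img,c=casts()
for n,p,q in [("a",(287.5,383),(289,438)),("b",(297,267),(285,318))]:
    w=unproj(c,[[p[0]/2+180,p[1]/2],[q[0]/2+180,q[1]/2]],.035); d=w[1]-w[0]; print(n,w.mean(0).round(4),np.hypot(*d[:2]),np.degrees(np.arctan2(d[1],d[0])))
go([.5452,.395,.1],-4.5)
E
```

```text
cast px 326 200 19 xy 0.544 0.3969 diam mm 37.7 38.6
cast px 326 144 19 xy 0.485 0.4015 diam mm 36.7 37.3
a [0.5444 0.3953 0.035 ] 0.02885394614408559 -2.8500626335552086
b [0.4855 0.4011 0.035 ] 0.025114664016580926 -17.6037368432504
go [0.5452 0.395  0.1   ] yaw -4.5 from -4.65 linear [0.0337, 0.1379, 0.0065] dr [0.03, -0.15, 0.02]
```

```bash
python3 -m crank '[{"linear":[0.0325,0.03,0.0075],"dr":[0,-1.7,0],"hand":1},{"linear":[0.0325,0.06,0.0075],"dr":[0,-1.7,0],"hand":1},{"linear":[0.0325,0.09,0.0075],"dr":[0,-1.7,0],"hand":1},{"linear":[0.0325,0.12,0.0075],"dr":[0,-1.7,0],"hand":1},{"linear":[0.0325,0.15,0.0075],"dr":[0,-1.7,0],"hand":1},{"linear":[0.0325,0.175,0.0075],"dr":[0,-1.7,0],"hand":1},{"linear":[0.0325,0.195,0.0075],"dr":[0,-1.7,0],"hand":1},{"linear":[0.0325,0.208,0.0075],"dr":[0,-1.7,0],"hand":1},{"linear":[0.0325,0.214,0.0075],"dr":[0,-1.7,0],"hand":1},{"linear":[0.0325,0.214,0.0075],"dr":[0,-1.7,0],"hand":1}]'
python3 -m crank '[{"linear":[0,0,0],"dr":[0,0,0],"hand":-0.2},{"linear":[0,0,0],"dr":[0,0,0],"hand":-0.4},{"linear":[0,0,0],"dr":[0,0,0],"hand":-0.6},{"linear":[0,0,0],"dr":[0,0,0],"hand":-1},{"linear":[0,0,0],"dr":[0,0,0],"hand":-1},{"linear":[0,0,0],"dr":[0,0,0],"hand":-1},{"linear":[0,0,0],"dr":[0,0,0],"hand":-1},{"linear":[0,0,0],"dr":[0,0,0],"hand":-1},{"linear":[0,0,0],"dr":[0,0,0],"hand":-1},{"linear":[0,0,0],"dr":[0,0,0],"hand":-1}]' 25
python3 - <<'E'
from h import *
t,R,o=pose();img=bot.read_camera("wrist"); cv2.imwrite("pics/w5.png",img[100:,120:520])
go([.544,.396,.023],-2.9)
E
```

```text
t: 11.35
eef_pos: [0.5429, 0.3975, 0.0229]
tool_rot: [-0.706, 0.707, -0.018, 0.017]
contact_force: [-0.2, -0.4, 0.5]
gripper_width: 1.003
t: 12.18
eef_pos: [0.5435, 0.3976, 0.0242]
tool_rot: [-0.707, 0.707, -0.017, 0.017]
contact_force: [-1.7, -2.9, 6.2]
gripper_width: 0.106
go [0.544 0.396 0.023] yaw -2.9 from -2.8 linear [0.0006, 0.0012, -0.0016] dr [0.05, 0.1, 0.02]
```

View pics/w5.png

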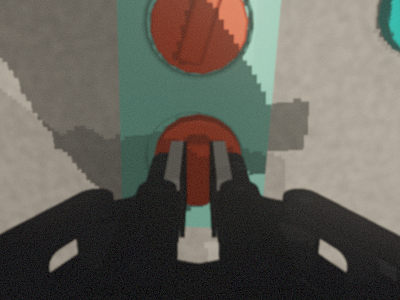

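```bash
python3 -m crank '[{"linear":[0,-0.01,0],"dr":[0,0,0],"hand":-1},{"linear":[0,-0.03,0],"dr":[0,0,0],"hand":-1},{"linear":[0,-0.06,0],"dr":[0,0,0],"hand":-1},{"linear":[0,-0.09,0],"dr":[0,0,0],"hand":-1},{"linear":[0,-0.12,-0.01],"dr":[0,0,0],"hand":-1},{"linear":[0,-0.15,-0.03],"dr":[0,0,0],"hand":-1},{"linear":[0,-0.17,-0.06],"dr":[0,0,0],"hand":-1},{"linear":[0,-0.18,-0.095],"dr":[0,0,0],"hand":-1},{"linear":[0,-0.19,-0.13],"dr":[0,0,0],"hand":-1},{"linear":[0,-0.2,-0.17],"dr":[0,0,0],"hand":-1}]'
python3 -m crank '[{"linear":[0,0,-0.035],"dr":[0,0,0],"hand":-1},{"linear":[0,0,-0.07],"dr":[0,0,0],"hand":-1},{"linear":[0,0,-0.11],"dr":[0,0,0],"hand":-1},{"linear":[0,0,-0.15],"dr":[0,0,0],"hand":-1},{"linear":[0,0,-0.19],"dr":[0,0,0],"hand":-1},{"linear":[0,0,-0.23],"dr":[0,0,0],"hand":-1},{"linear":[0,0,-0.27],"dr":[0,0,0],"hand":-1},{"linear":[0,0,-0.31],"dr":[0,0,0],"hand":-1},{"linear":[0,0,-0.35],"dr":[0,0,0],"hand":-1},{"linear":[0,0,-0.38],"dr":[0,0,0],"hand":-1}]'
python3 -m crank '[{"linear":[0,0,-0.035],"dr":[0,0,0],"hand":-1},{"linear":[0,0,-0.07],"dr":[0,0,0],"hand":-1},{"linear":[0,0,-0.11],"dr":[0,0,0],"hand":-1},{"linear":[0,0,-0.15],"dr":[0,0,0],"hand":-1},{"linear":[0,0,-0.185],"dr":[0,0,0],"hand":-1},{"linear":[0,0,-0.215],"dr":[0,0,0],"hand":-1},{"linear":[0,0,-0.24],"dr":[0,0,0],"hand":-1},{"linear":[0,0,-0.25],"dr":[0,0,0],"hand":-1},{"linear":[0,0,-0.25],"dr":[0,0,0],"hand":-1}]'
python3 - <<'E'
from h import *
c=cam("wrist");img=bot.read_camera("wrist"); cv2.imwrite("pics/w6.png",img)
for d in bot.place_of("wrist","tray"): print("pl",round(d["score"],2),np.round(d["xy"],1),unproj(c,d["xy"],0)[0].round(4))
for d in bot.cut_out("wrist","tray"):
    ys,xs=np.nonzero(d["pixels"]); print(round(d["score"],2),np.round(d["extent"]),cv2.minAreaRect(unproj(c,np.c_[xs,ys],.02)[:,:2].astype(np.float32)))
go([.5153,-.4022,.22],-3.2)
E
```

```text
t: 13.07
eef_pos: [0.5345, 0.2289, 0.225]
tool_rot: [0.708, -0.706, 0.016, -0.017]
contact_force: [1.0, 0.3, 0.6]
gripper_width: 0.107
t: 13.9
eef_pos: [0.516, -0.1542, 0.2246]
tool_rot: [-0.707, 0.707, -0.017, 0.018]
contact_force: [0.9, -0.4, 0.7]
gripper_width: 0.105
t: 14.65
eef_pos: [0.5035, -0.4031, 0.224]
tool_rot: [-0.706, 0.707, -0.018, 0.018]
contact_force: [-0.2, 0.7, -0.1]
gripper_width: 0.108
pl 0.98 [318.8 131.5] [ 0.4647 -0.3996  0.    ]
pl 0.84 [333.8 338. ] [ 0.7075 -0.394   0.    ]
0.91 [297. 313. 338. 358.] ((0.6929785013198853, -0.413845956325531), (0.04693407937884331, 0.06139771640300751), 87.10346221923828)
0.79 [284.  41. 360. 217.] ((0.46458888053894043, -0.39899104833602905), (0.06545007973909378, 0.16278134286403656), 86.91387939453125)
go [ 0.5153 -0.4022  0.22  ] yaw -3.2 from -2.64 linear [0.0101, 0.0035, -0.0034] dr [-0.1, 0.56, 0.01]
```

View pics/w6.png

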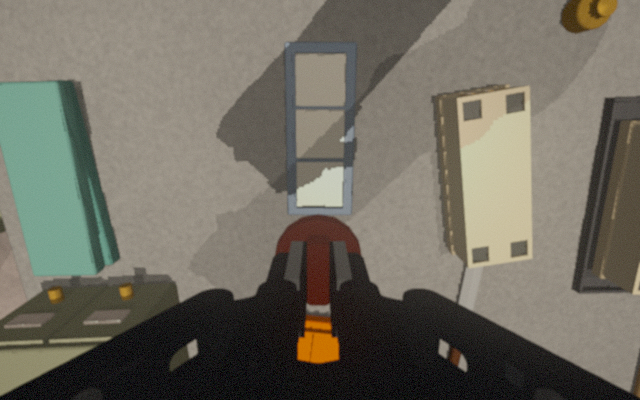

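```bash
python3 -m crank '[{"linear":[0.009,0.03,-0.002],"dr":[-0.1,0.5,0],"hand":-1},{"linear":[0.009,0.06,-0.002],"dr":[-0.1,0.5,0],"hand":-1},{"linear":[0.009,0.09,-0.002],"dr":[-0.1,0.5,0],"hand":-1},{"linear":[0.009,0.12,-0.002],"dr":[-0.1,0.5,0],"hand":-1},{"linear":[0.009,0.145,-0.002],"dr":[-0.1,0.5,0],"hand":-1},{"linear":[0.009,0.165,-0.002],"dr":[-0.1,0.5,0],"hand":-1},{"linear":[0.009,0.178,-0.002],"dr":[-0.1,0.5,0],"hand":-1},{"linear":[0.009,0.184,-0.002],"dr":[-0.1,0.5,0],"hand":-1},{"linear":[0.009,0.188,-0.002],"dr":[-0.1,0.5,0],"hand":-1},{"linear":[0.009,0.188,-0.002],"dr":[-0.1,0.5,0],"hand":-1}]'
python3 - <<'E'
from h import *
go([.5141,-.4017,.0325],-3.1)
E
```

```text
t: 15.63
eef_pos: [0.514, -0.4024, 0.0359]
tool_rot: [-0.706, 0.707, -0.02, 0.02]
contact_force: [-0.1, -0.1, -0.6]
gripper_width: 0.108
go [ 0.5141 -0.4017  0.0325] yaw -3.1 from -3.21 linear [0.0001, 0.0034, 0.0008] dr [0.09, -0.11, 0.02]
```

```bash
python3 -m crank '[{"linear":[0,0.001,0],"dr":[0,0,0],"hand":-1},{"linear":[0,0.002,0],"dr":[0,0,0],"hand":-1},{"linear":[0,0.003,0],"dr":[0,0,0],"hand":-1},{"linear":[0,0.003,0],"dr":[0,0,0],"hand":-1}]'
python3 -m crank '[{"linear":[0,0,0],"dr":[0,0,0],"hand":-0.6},{"linear":[0,0,0],"dr":[0,0,0],"hand":-0.4},{"linear":[0,0,0],"dr":[0,0,0],"hand":-0.4},{"linear":[0,0,0],"dr":[0,0,0],"hand":-0.4},{"linear":[0,-0.03,0],"dr":[0,0,0],"hand":0},{"linear":[0,-0.06,0],"dr":[0,0,0],"hand":1},{"linear":[0,-0.1,0],"dr":[0,0,0],"hand":1},{"linear":[0,-0.14,0],"dr":[0,0,0],"hand":1},{"linear":[0,-0.18,0],"dr":[0,0,0],"hand":1},{"linear":[0,-0.19,0],"dr":[0,0,0],"hand":1}]'
python3 - <<'E'
from h import *
c=cam("wrist");img=bot.read_camera("wrist"); cv2.imwrite("pics/w7.png",cv2.resize(img[20:260,220:420],None,fx=2,fy=2))
for d in bot.place_of("wrist","cast1")[:1]: print("pl",round(d["score"],2),np.round(d["xy"],1),unproj(c,d["xy"],.02)[0].round(4))
for d in bot.cut_out("wrist","tray")[:2]:
    ys,xs=np.nonzero(d["pixels"]); print(round(d["score"],2),np.round(d["extent"]),cv2.minAreaRect(unproj(c,np.c_[xs,ys],.02)[:,:2].astype(np.float32)))
go([.485,.4,.24],-17.6)
E
```

```text
t: 15.97
eef_pos: [0.5138, -0.4033, 0.0333]
tool_rot: [-0.706, 0.708, -0.02, 0.021]
contact_force: [0.1, 0.5, 0.9]
gripper_width: 0.104
t: 16.8
eef_pos: [0.5154, -0.4053, 0.2298]
tool_rot: [-0.704, 0.709, -0.017, 0.023]
contact_force: [-0.2, -0.2, 0.1]
gripper_width: 0.997
pl 0.76 [323.9 167. ] [ 0.5124 -0.3996  0.02  ]
0.82 [266. 292. 414. 363.] ((0.7023460268974304, -0.3945063054561615), (0.1630951166152954, 0.07365170866250992), 80.04132080078125)
0.72 [284.  22. 359. 202.] ((0.4637899398803711, -0.39890843629837036), (0.06633310765028, 0.16388043761253357), 87.2093505859375)
go [0.485 0.4   0.24 ] yaw -17.6 from -3.26 linear [-0.0744, -0.0184, 0.7999] dr [0.12, 14.34, 0.15]
```

View pics/w7.png

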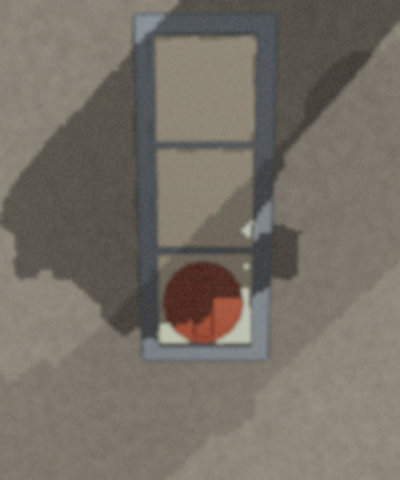

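```bash
python3 -m crank '[{"linear":[-0.0035,-0.01,0.038],"dr":[0,0,0],"hand":1},{"linear":[-0.007,-0.01,0.077],"dr":[0,0,0],"hand":1},{"linear":[-0.011,-0.01,0.117],"dr":[0,0,0],"hand":1},{"linear":[-0.015,-0.01,0.157],"dr":[0,0,0],"hand":1},{"linear":[-0.018,-0.01,0.197],"dr":[0,0,0],"hand":1},{"linear":[-0.022,-0.01,0.237],"dr":[0,0,0],"hand":1},{"linear":[-0.026,-0.01,0.277],"dr":[0,0,0],"hand":1},{"linear":[-0.03,-0.01,0.317],"dr":[0,0,0],"hand":1},{"linear":[-0.033,-0.01,0.357],"dr":[0,0,0],"hand":1},{"linear":[-0.037,-0.01,0.397],"dr":[0,0,0],"hand":1}]'
python3 -m crank '[{"linear":[-0.0035,0,0.038],"dr":[0,2,0],"hand":1},{"linear":[-0.007,0,0.077],"dr":[0,4,0],"hand":1},{"linear":[-0.011,0,0.117],"dr":[0,6,0],"hand":1},{"linear":[-0.015,0,0.157],"dr":[0,8,0],"hand":1},{"linear":[-0.018,0,0.197],"dr":[0,10,0],"hand":1},{"linear":[-0.022,0,0.237],"dr":[0,12,0],"hand":1},{"linear":[-0.026,0,0.277],"dr":[0,14,0],"hand":1},{"linear":[-0.03,0,0.317],"dr":[0,14.3,0],"hand":1},{"linear":[-0.033,0,0.357],"dr":[0,14.3,0],"hand":1},{"linear":[-0.037,0,0.39],"dr":[0,14.3,0],"hand":1}]'
python3 -m crank '[{"linear":[0,0,0],"dr":[0,0,0],"hand":1},{"linear":[0,0,0],"dr":[0,0,0],"hand":1}]'
python3 - <<'E'
from h import *
img,c=casts(); cv2.imwrite("pics/w8.png",cv2.resize(img[80:240,240:400],None,fx=3,fy=3))
go([.4853,.4010,.023],-17)
E
```

```text
t: 17.78
eef_pos: [0.4975, -0.0021, 0.2304]
tool_rot: [-0.706, 0.708, -0.021, 0.019]
contact_force: [1.3, 0.4, 0.7]
gripper_width: 0.998
t: 18.62
eef_pos: [0.4825, 0.3901, 0.2289]
tool_rot: [-0.698, 0.7, -0.108, 0.106]
contact_force: [0.0, 0.2, -0.1]
gripper_width: 0.998
t: 18.78
eef_pos: [0.4822, 0.3893, 0.2285]
tool_rot: [-0.697, 0.701, -0.107, 0.105]
contact_force: [-0.3, -0.4, -0.6]
gripper_width: 1.0
cast px 331 172 19 xy 0.485 0.4017 diam mm 36.9 38.3
go [0.4853 0.401  0.023 ] yaw -17.0 from -17.48 linear [-0.002, 0.206, 0.0151] dr [0.31, -0.48, -0.06]
```

View pics/w8.png

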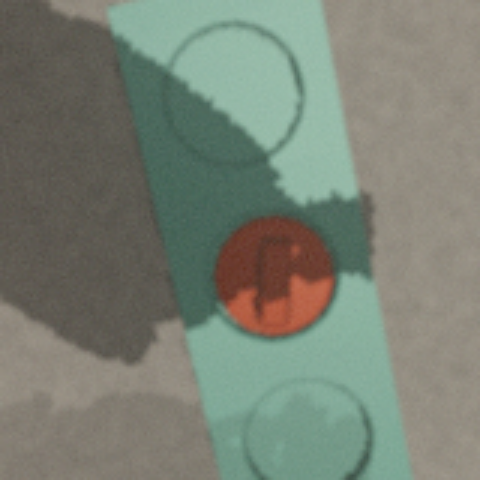

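```bash
python3 -m crank '[{"linear":[-0.002,0.03,0.015],"dr":[0.3,0,0],"hand":1},{"linear":[-0.002,0.06,0.015],"dr":[0.3,0,0],"hand":1},{"linear":[-0.002,0.09,0.015],"dr":[0.3,0,0],"hand":1},{"linear":[-0.002,0.12,0.015],"dr":[0.3,0,0],"hand":1},{"linear":[-0.002,0.15,0.015],"dr":[0.3,0,0],"hand":1},{"linear":[-0.002,0.175,0.015],"dr":[0.3,0,0],"hand":1},{"linear":[-0.002,0.19,0.015],"dr":[0.3,0,0],"hand":1},{"linear":[-0.002,0.2,0.015],"dr":[0.3,0,0],"hand":1},{"linear":[-0.002,0.205,0.015],"dr":[0.3,0,0],"hand":1},{"linear":[-0.002,0.205,0.015],"dr":[0.3,0,0],"hand":1}]'
python3 -m crank '[{"linear":[0,0,0],"dr":[0,0,0],"hand":-0.2},{"linear":[0,0,0],"dr":[0,0,0],"hand":-0.4},{"linear":[0,0,0],"dr":[0,0,0],"hand":-0.6},{"linear":[0,0,0],"dr":[0,0,0],"hand":-1},{"linear":[0,0,0],"dr":[0,0,0],"hand":-1},{"linear":[0,0,0],"dr":[0,0,0],"hand":-1},{"linear":[0,0,0],"dr":[0,0,0],"hand":-1},{"linear":[0,0,0],"dr":[0,0,0],"hand":-1},{"linear":[0,0,0],"dr":[0,0,0],"hand":-1},{"linear":[0,0,0],"dr":[0,0,0],"hand":-1}]' 25
python3 - <<'E'
from h import *
go([.4163,-.3965,.2235],-3.1)
E
```

```text
t: 19.67
eef_pos: [0.4869, 0.4004, 0.0255]
tool_rot: [0.699, -0.698, 0.108, -0.109]
contact_force: [-0.3, -0.3, -0.4]
gripper_width: 1.002
t: 20.5
eef_pos: [0.4872, 0.4022, 0.0267]
tool_rot: [0.7, -0.697, 0.107, -0.108]
contact_force: [-1.0, -0.1, 5.0]
gripper_width: 0.106
go [ 0.4163 -0.3965  0.2235] yaw -3.1 from -17.56 linear [0.1736, -0.2, -0.782] dr [-0.24, -14.46, 0.07]
```

```bash
python3 -m crank '[{"linear":[0,-0.01,0],"dr":[0,0,0],"hand":-1},{"linear":[0,-0.03,0],"dr":[0,0,0],"hand":-1},{"linear":[0,-0.06,0],"dr":[0,-2,0],"hand":-1},{"linear":[0,-0.09,0],"dr":[0,-4,0],"hand":-1},{"linear":[0.003,-0.12,-0.01],"dr":[0,-6,0],"hand":-1},{"linear":[0.009,-0.15,-0.03],"dr":[0,-8,0],"hand":-1},{"linear":[0.017,-0.17,-0.06],"dr":[0,-10,0],"hand":-1},{"linear":[0.026,-0.18,-0.09],"dr":[0,-12,0],"hand":-1},{"linear":[0.036,-0.19,-0.125],"dr":[0,-14,0],"hand":-1},{"linear":[0.047,-0.2,-0.163],"dr":[0,-14.4,0],"hand":-1}]'
python3 -m crank '[{"linear":[0.001,0,-0.035],"dr":[0,0,0],"hand":-1},{"linear":[0.002,0,-0.07],"dr":[0,0,0],"hand":-1},{"linear":[0.003,0,-0.11],"dr":[0,0,0],"hand":-1},{"linear":[0.004,0,-0.15],"dr":[0,0,0],"hand":-1},{"linear":[0.005,0,-0.19],"dr":[0,0,0],"hand":-1},{"linear":[0.006,0,-0.23],"dr":[0,0,0],"hand":-1},{"linear":[0.007,0,-0.27],"dr":[0,0,0],"hand":-1},{"linear":[0.008,0,-0.31],"dr":[0,0,0],"hand":-1},{"linear":[0.009,0,-0.35],"dr":[0,0,0],"hand":-1},{"linear":[0.01,0,-0.38],"dr":[0,0,0],"hand":-1}]'
python3 -m crank '[{"linear":[0.001,0,-0.035],"dr":[0,0,0],"hand":-1},{"linear":[0.002,0,-0.07],"dr":[0,0,0],"hand":-1},{"linear":[0.003,0,-0.11],"dr":[0,0,0],"hand":-1},{"linear":[0.004,0,-0.15],"dr":[0,0,0],"hand":-1},{"linear":[0.005,0,-0.185],"dr":[0,0,0],"hand":-1},{"linear":[0.006,0,-0.215],"dr":[0,0,0],"hand":-1},{"linear":[0.006,0,-0.24],"dr":[0,0,0],"hand":-1},{"linear":[0.006,0,-0.25],"dr":[0,0,0],"hand":-1},{"linear":[0.006,0,-0.25],"dr":[0,0,0],"hand":-1},{"linear":[0.006,0,-0.25],"dr":[0,0,0],"hand":-1}]'
python3 - <<'E'
from h import *
go([.4652,-.399,.0385],-3.1)
E
```

```text
t: 21.33
eef_pos: [0.4818, 0.2307, 0.2267]
tool_rot: [0.708, -0.705, 0.018, -0.019]
contact_force: [-1.4, -0.9, 0.0]
gripper_width: 0.104
t: 22.17
eef_pos: [0.4701, -0.152, 0.225]
tool_rot: [0.708, -0.706, 0.02, -0.021]
contact_force: [0.7, -0.2, 0.6]
gripper_width: 0.108
t: 23.0
eef_pos: [0.4633, -0.3975, 0.2234]
tool_rot: [0.708, -0.705, 0.019, -0.02]
contact_force: [0.8, 0.8, -0.1]
gripper_width: 0.105
go [ 0.4652 -0.399   0.0385] yaw -3.1 from -3.19 linear [0.0018, 0.1849, -0.0022] dr [-0.25, -0.09, 0.04]
```

```bash
python3 -m crank '[{"linear":[0.003,0.03,-0.002],"dr":[-0.2,0,0],"hand":-1},{"linear":[0.003,0.06,-0.002],"dr":[-0.2,0,0],"hand":-1},{"linear":[0.003,0.09,-0.002],"dr":[-0.2,0,0],"hand":-1},{"linear":[0.003,0.12,-0.002],"dr":[-0.2,0,0],"hand":-1},{"linear":[0.003,0.145,-0.002],"dr":[-0.2,0,0],"hand":-1},{"linear":[0.003,0.165,-0.002],"dr":[-0.2,0,0],"hand":-1},{"linear":[0.003,0.176,-0.002],"dr":[-0.2,0,0],"hand":-1},{"linear":[0.003,0.181,-0.002],"dr":[-0.2,0,0],"hand":-1},{"linear":[0.003,0.184,-0.002],"dr":[-0.2,0,0],"hand":-1},{"linear":[0.003,0.184,-0.002],"dr":[-0.2,0,0],"hand":-1}]'
python3 -m crank '[{"linear":[0,0.001,0],"dr":[0,0,0],"hand":-1},{"linear":[0,0.002,0],"dr":[0,0,0],"hand":-1},{"linear":[0,0.003,0],"dr":[0,0,0],"hand":-1},{"linear":[0,0.003,0],"dr":[0,0,0],"hand":-1}]'
```

```text
t: 23.83
eef_pos: [0.4672, -0.3994, 0.0401]
tool_rot: [-0.707, 0.707, -0.019, 0.02]
contact_force: [1.1, -0.1, -0.6]
gripper_width: 0.11
t: 24.17
eef_pos: [0.4668, -0.4, 0.037]
tool_rot: [-0.707, 0.707, -0.019, 0.02]
contact_force: [-0.1, -1.2, -1.6]
gripper_width: 0.105
```

```bash
python3 -m crank '[{"linear":[0,0.0005,0],"dr":[0,0,0],"hand":-1},{"linear":[0,0.001,0],"dr":[0,0,0],"hand":-1},{"linear":[0,0.0015,0],"dr":[0,0,0],"hand":-1},{"linear":[0,0.0015,0],"dr":[0,0,0],"hand":-1}]'
python3 -m crank '[{"linear":[0,0,0],"dr":[0,0,0],"hand":-0.6},{"linear":[0,0,0],"dr":[0,0,0],"hand":-0.4},{"linear":[0,0,0],"dr":[0,0,0],"hand":-0.4},{"linear":[0,0,0],"dr":[0,0,0],"hand":-0.4},{"linear":[0,-0.03,0],"dr":[0,0,0],"hand":0},{"linear":[0,-0.06,0],"dr":[0,0,0],"hand":1},{"linear":[0,-0.1,0],"dr":[0,0,0],"hand":1},{"linear":[0,-0.14,0],"dr":[0,0,0],"hand":1},{"linear":[0,-0.18,0],"dr":[0,0,0],"hand":1},{"linear":[0,-0.22,0],"dr":[0,0,0],"hand":1}]'
python3 -m crank '[{"linear":[0,0,0],"dr":[0,0,0],"hand":1},{"linear":[0,0,0],"dr":[0,0,0],"hand":1}]'
python3 - <<'E'
from h import *
c=cam("wrist");img=bot.read_camera("wrist"); cv2.imwrite("pics/w9.png",cv2.resize(img[40:280,220:420],None,fx=2,fy=2))
for d in bot.place_of("wrist","tray"): print("pl",round(d["score"],2),np.round(d["xy"],1),unproj(c,d["xy"],0)[0].round(4))
for d in bot.cut_out("wrist","tray")[:2]:
    ys,xs=np.nonzero(d["pixels"]); print(round(d["score"],2),np.round(d["extent"]),cv2.minAreaRect(unproj(c,np.c_[xs,ys],.02)[:,:2].astype(np.float32)))
img,c=box("top","lid",.04);box("top","stock1",.054);box("top","bottom_box",.058)
cv2.imwrite("pics/top9.png",img)
go([.547,.068,.24],5.6)
E
```

```text
t: 24.5
eef_pos: [0.4667, -0.4, 0.0357]
tool_rot: [0.707, -0.707, 0.019, -0.02]
contact_force: [-0.6, 0.8, 5.4]
gripper_width: 0.106
t: 25.33
eef_pos: [0.4658, -0.3997, 0.257]
tool_rot: [-0.707, 0.707, -0.019, 0.02]
contact_force: [1.6, -0.6, -0.5]
gripper_width: 1.0
t: 25.5
eef_pos: [0.4674, -0.4009, 0.2578]
tool_rot: [-0.706, 0.708, -0.017, 0.022]
contact_force: [0.0, 0.2, -0.2]
gripper_width: 1.001
pl 0.77 [317.6 160.2] [ 0.4645 -0.4007  0.    ]
pl 0.76 [330.4 343.5] [ 0.7071 -0.3972  0.    ]
0.92 [286.  83. 354. 239.] ((0.46479445695877075, -0.399112731218338), (0.06730171293020248, 0.16444145143032074), 86.73664855957031)
0.9 [270. 318. 402. 364.] ((0.6931096315383911, -0.39307284355163574), (0.16299967467784882, 0.05612296611070633), 79.46233367919922)
lid 0.78 [300, 163, 330, 222] ('resid mm', np.float64(0.4), 'xy', [0.5481, 0.0681], 'yaw', np.float64(5.39))
lid 0.49 [337, 239, 355, 258] None
stock1 0.61 [405, 165, 443, 224] ('resid mm', np.float64(0.3), 'xy', [0.5143, -0.2445], 'yaw', np.float64(6.5))
stock1 0.47 [348, 155, 379, 217] ('resid mm', np.float64(0.4), 'xy', [0.553, -0.0762], 'yaw', np.float64(-1.64))
bottom_box 0.71 [348, 158, 377, 217] ('resid mm', np.float64(0.2), 'xy', [0.5521, -0.0758], 'yaw', np.float64(-1.29))
go [0.547 0.068 0.24 ] yaw 5.6 from -3.17 linear [0.0549, 0.0145, 0.4714] dr [-0.02, -8.77, -0.0]
```

View pics/w9.png

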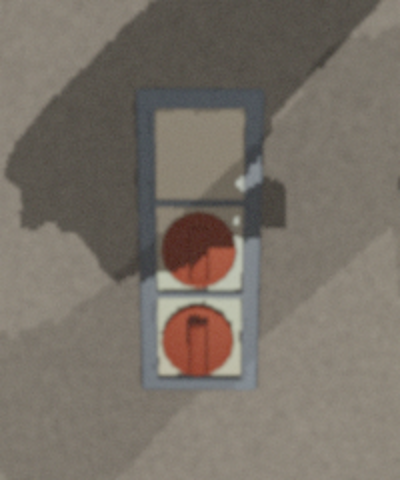

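```bash
python3 -m crank '[{"linear":[0.005,0,0.04],"dr":[0,0,0],"hand":1},{"linear":[0.009,0,0.08],"dr":[0,0,0],"hand":1},{"linear":[0.014,0,0.12],"dr":[0,0,0],"hand":1},{"linear":[0.018,0,0.16],"dr":[0,0,0],"hand":1},{"linear":[0.023,0,0.2],"dr":[0,0,0],"hand":1},{"linear":[0.028,0,0.24],"dr":[0,0,0],"hand":1},{"linear":[0.033,0,0.28],"dr":[0,0,0],"hand":1},{"linear":[0.037,0,0.32],"dr":[0,0,0],"hand":1},{"linear":[0.042,0,0.36],"dr":[0,0,0],"hand":1},{"linear":[0.047,0,0.4],"dr":[0,0,0],"hand":1}]'
python3 -m crank '[{"linear":[0.004,0,0.035],"dr":[0,-3,0],"hand":1},{"linear":[0.009,0,0.072],"dr":[0,-6,0],"hand":1},{"linear":[0.009,0,0.072],"dr":[0,-8.6,0],"hand":1},{"linear":[0.009,0,0.072],"dr":[0,-8.6,0],"hand":1},{"linear":[0.009,0,0.072],"dr":[0,-8.6,0],"hand":1}]'
python3 - <<'E'
from h import *
img,c=box("wrist","lid",.04)
go([.548,.068,.0095],5.4)
E
```

```text
t: 26.78
eef_pos: [0.5352, -0.0011, 0.2551]
tool_rot: [-0.707, 0.707, -0.019, 0.02]
contact_force: [1.0, -0.2, -0.2]
gripper_width: 0.999
t: 27.2
eef_pos: [0.5482, 0.0678, 0.2548]
tool_rot: [-0.706, 0.707, 0.033, -0.033]
contact_force: [0.4, -1.1, 0.7]
gripper_width: 0.999
lid 0.71 [283, 87, 349, 243] ('resid mm', np.float64(0.5), 'xy', [0.5467, 0.0681], 'yaw', np.float64(5.12))
go [0.548  0.068  0.0095] yaw 5.4 from 5.22 linear [-0.0003, 0.2456, 0.0016] dr [0.05, -0.18, 0.06]
```

```bash
python3 -m crank '[{"linear":[-0.001,0.04,0.001],"dr":[0,0,0],"hand":1},{"linear":[-0.001,0.08,0.001],"dr":[0,0,0],"hand":1},{"linear":[-0.001,0.12,0.001],"dr":[0,0,0],"hand":1},{"linear":[-0.001,0.15,0.001],"dr":[0,0,0],"hand":1},{"linear":[-0.001,0.18,0.001],"dr":[0,0,0],"hand":1},{"linear":[-0.001,0.21,0.001],"dr":[0,0,0],"hand":1},{"linear":[-0.001,0.23,0.001],"dr":[0,0,0],"hand":1},{"linear":[-0.001,0.24,0.001],"dr":[0,0,0],"hand":1},{"linear":[-0.001,0.244,0.001],"dr":[0,0,0],"hand":1},{"linear":[-0.001,0.244,0.001],"dr":[0,0,0],"hand":1}]'
python3 -m crank '[{"linear":[0,0,0],"dr":[0,0,0],"hand":-1},{"linear":[0,0,0],"dr":[0,0,0],"hand":-1},{"linear":[0,0,0],"dr":[0,0,0],"hand":-1},{"linear":[0,0,0],"dr":[0,0,0],"hand":-1},{"linear":[0,0,0],"dr":[0,0,0],"hand":-1},{"linear":[0,0,0],"dr":[0,0,0],"hand":-1},{"linear":[0,0,0],"dr":[0,0,0],"hand":-1},{"linear":[0,0,0],"dr":[0,0,0],"hand":-1}]' 30
python3 -m crank '[{"linear":[0,-0.02,0],"dr":[0,0,0],"hand":-1},{"linear":[0,-0.05,0],"dr":[0,0,0],"hand":-1},{"linear":[0,-0.08,0],"dr":[0,0,0],"hand":-1},{"linear":[0,-0.11,0],"dr":[0,0,0],"hand":-1},{"linear":[0,-0.14,0],"dr":[0,0,0],"hand":-1},{"linear":[0,-0.15,0],"dr":[0,0,0],"hand":-1}]'
python3 - <<'E'
from h import *
go([.465,-.3995,.16],-3.2)
E
```

```text
t: 28.13
eef_pos: [0.5476, 0.0682, 0.011]
tool_rot: [-0.706, 0.707, 0.033, -0.033]
contact_force: [0.4, -0.6, 0.0]
gripper_width: 1.002
t: 28.8
eef_pos: [0.5488, 0.0691, 0.0127]
tool_rot: [0.706, -0.706, -0.035, 0.032]
contact_force: [-2.2, -0.9, 6.4]
gripper_width: 0.697
t: 29.3
eef_pos: [0.5496, 0.0695, 0.1659]
tool_rot: [0.707, -0.706, -0.036, 0.031]
contact_force: [1.1, 0.2, -0.1]
gripper_width: 0.695
go [ 0.465  -0.3995  0.16  ] yaw -3.2 from 5.41 linear [-0.1285, 0.0043, -0.4589] dr [-0.11, 8.61, 0.46]
```

```bash
python3 -m crank '[{"linear":[-0.008,0,-0.03],"dr":[0,1,0],"hand":-1},{"linear":[-0.018,0,-0.065],"dr":[0,2,0],"hand":-1},{"linear":[-0.029,0,-0.103],"dr":[0,3,0],"hand":-1},{"linear":[-0.04,0,-0.141],"dr":[0,4,0],"hand":-1},{"linear":[-0.05,0,-0.179],"dr":[0,5,0],"hand":-1},{"linear":[-0.061,0,-0.217],"dr":[0,6,0],"hand":-1},{"linear":[-0.072,0,-0.255],"dr":[0,7,0],"hand":-1},{"linear":[-0.082,0,-0.293],"dr":[0,8,0],"hand":-1},{"linear":[-0.093,0,-0.331],"dr":[0,8.6,0],"hand":-1},{"linear":[-0.101,0,-0.36],"dr":[0,8.6,0],"hand":-1}]'
python3 - <<'E'
from h import *
go([.4665,-.3995,.16],-3.2)
E
```

```text
t: 30.13
eef_pos: [0.4793, -0.3019, 0.1612]
tool_rot: [-0.706, 0.707, -0.02, 0.021]
contact_force: [0.6, -0.3, -0.5]
gripper_width: 0.695
go [ 0.4665 -0.3995  0.16  ] yaw -3.2 from -3.33 linear [-0.0071, 0.0013, -0.0982] dr [0.06, -0.13, 0.08]
```

```bash
python3 -m crank '[{"linear":[-0.003,0,-0.03],"dr":[0,0,0],"hand":-1},{"linear":[-0.005,0,-0.06],"dr":[0,0,0],"hand":-1},{"linear":[-0.007,0,-0.085],"dr":[0,0,0],"hand":-1},{"linear":[-0.007,0,-0.098],"dr":[0,0,0],"hand":-1},{"linear":[-0.007,0,-0.098],"dr":[0,0,0],"hand":-1},{"linear":[-0.007,0,-0.098],"dr":[0,0,0],"hand":-1}]'
python3 - <<'E'
from h import *
ts=[];go([.4665,-.3995,.16],-3.2)
c=cam("wrist");img=bot.read_camera("wrist");cv2.imwrite("pics/w10.png",img)
# where is lid top held: its plane z
t,_,_=pose(); z=t[2]-.0125+.006+.034
for d in bot.cut_out("wrist","lid")[:1]: b=recs("wrist",img,c,d["pixels"],z);print(b, d["extent"])
for d in bot.cut_out("wrist","tray")[:2]: print(d["score"],d["extent"])
img=bot.read_camera("top");c=cam("top")
for d in bot.cut_out("top","lid")[:1]: print("top",recs("top",img,c,d["pixels"],z))
t,_,_=pose();print(t)
E
```

```text
t: 30.63
eef_pos: [0.4684, -0.3956, 0.1607]
tool_rot: [0.707, -0.707, 0.019, -0.02]
contact_force: [-1.0, 1.0, -1.2]
gripper_width: 0.698
go [ 0.4665 -0.3995  0.16  ] yaw -3.2 from -3.2 linear [-0.0017, 0.0007, -0.004] dr [-0.05, -0.0, 0.04]
None [215.6, 56.3, 418.1, 365.5]
top None
[ 0.46930804 -0.39440169  0.16103362]
```

View pics/w10.png

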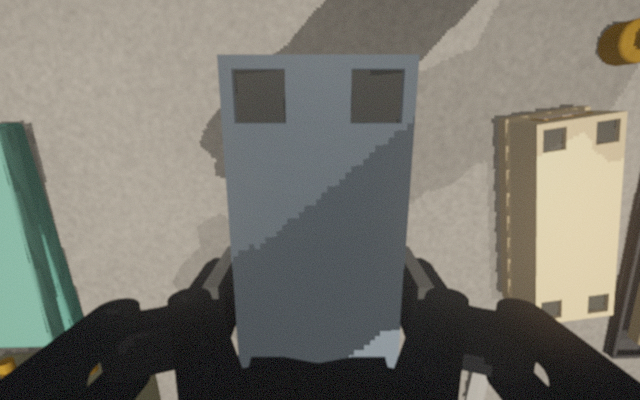

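```bash
python3 -m crank '[{"linear":[-0.0012,0.02,-0.005],"dr":[0,0,0],"hand":-1},{"linear":[-0.0012,0.045,-0.005],"dr":[0,0,0],"hand":-1},{"linear":[-0.0012,0.07,-0.005],"dr":[0,0,0],"hand":-1},{"linear":[-0.0012,0.095,-0.005],"dr":[0,0,0],"hand":-1},{"linear":[-0.0012,0.11,-0.005],"dr":[0,0,0],"hand":-1},{"linear":[-0.0012,0.118,-0.005],"dr":[0,0,0],"hand":-1},{"linear":[-0.0012,0.12,-0.005],"dr":[0,0,0],"hand":-1},{"linear":[-0.0012,0.12,-0.005],"dr":[0,0,0],"hand":-1}]'
python3 -m crank '[{"linear":[0,0,0],"dr":[0,0,0],"hand":-1}]'
python3 -m crank '[{"linear":[0,0,0],"dr":[0,0,0],"hand":-1}]'
python3 -m crank '[{"linear":[0,0,0],"dr":[0,0,0],"hand":-1}]'
```

```text
t: 31.55
eef_pos: [0.4675, -0.4008, 0.0412]
tool_rot: [-0.707, 0.707, -0.019, 0.02]
contact_force: [0.1, 0.5, -1.2]
gripper_width: 0.696
t: 31.63
eef_pos: [0.4679, -0.4015, 0.0422]
tool_rot: [-0.706, 0.707, -0.018, 0.02]
contact_force: [0.4, -0.8, -1.1]
gripper_width: 0.698
t: 31.72
eef_pos: [0.468, -0.4016, 0.0425]
tool_rot: [-0.706, 0.707, -0.018, 0.021]
contact_force: [-0.0, -0.8, -1.4]
gripper_width: 0.697
t: 31.8
eef_pos: [0.4678, -0.4016, 0.0423]
tool_rot: [-0.706, 0.707, -0.018, 0.021]
contact_force: [-0.2, -0.5, -1.1]
gripper_width: 0.697
```

```bash
python3 -m crank '[{"linear":[-0.0007,0.002,0.001],"dr":[0,0,0],"hand":-1},{"linear":[-0.0007,0.004,0.001],"dr":[0,0,0],"hand":-1},{"linear":[-0.0007,0.006,0.001],"dr":[0,0,0],"hand":-1},{"linear":[-0.0007,0.008,0.001],"dr":[0,0,0],"hand":-1}]'
python3 -m crank '[{"linear":[0,0.0015,0],"dr":[0,0,0],"hand":-1},{"linear":[0,0.003,0],"dr":[0,0,0],"hand":-1},{"linear":[0,0.003,0],"dr":[0,0,0],"hand":-1}]'
python3 -m crank '[{"linear":[0,0.0015,0],"dr":[0,0,0],"hand":-1},{"linear":[0,0.003,0],"dr":[0,0,0],"hand":-1},{"linear":[0,0.003,0],"dr":[0,0,0],"hand":-1}]'
```

```text
t: 32.13
eef_pos: [0.4665, -0.4, 0.033]
tool_rot: [-0.707, 0.707, -0.019, 0.02]
contact_force: [0.4, -0.1, -2.0]
gripper_width: 0.696
t: 32.38
eef_pos: [0.4664, -0.3999, 0.0297]
tool_rot: [0.707, -0.707, 0.019, -0.02]
contact_force: [0.6, 0.0, -0.9]
gripper_width: 0.701
t: 32.63
eef_pos: [0.4666, -0.4001, 0.027]
tool_rot: [-0.707, 0.707, -0.019, 0.02]
contact_force: [0.6, -0.4, -1.4]
gripper_width: 0.692
```

```bash
python3 -m crank '[{"linear":[0,0.001,0],"dr":[0,0,0],"hand":-1},{"linear":[0,0.0015,0],"dr":[0,0,0],"hand":-1},{"linear":[0,0.0015,0],"dr":[0,0,0],"hand":-1}]'
python3 -m crank '[{"linear":[0,0.0,0],"dr":[0,0,0],"hand":1},{"linear":[0,0.0,0],"dr":[0,0,0],"hand":1},{"linear":[0,0,0],"dr":[0,0,0],"hand":1},{"linear":[0,0,0],"dr":[0,0,0],"hand":1},{"linear":[0,-0.03,0],"dr":[0,0,0],"hand":1},{"linear":[0,-0.06,0],"dr":[0,0,0],"hand":1},{"linear":[0,-0.1,0],"dr":[0,0,0],"hand":1},{"linear":[0,-0.14,0],"dr":[0,0,0],"hand":1},{"linear":[0,-0.18,0],"dr":[0,0,0],"hand":1},{"linear":[0,-0.215,0],"dr":[0,0,0],"hand":1}]'
python3 -m crank '[{"linear":[0,0,0],"dr":[0,0,0],"hand":1},{"linear":[0,0,0],"dr":[0,0,0],"hand":1}]'
python3 - <<'E'
from h import *
img,c=box("wrist","lid",.054);box("wrist","lid",.054); cv2.imwrite("pics/w11.png",img[40:280,180:460])
im,_=box("top","lid",.054);box("top","stock1",.054);box("top","bottom_box",.058)
cv2.imwrite("pics/w11.png",np.hstack([cv2.resize(img[60:270,230:400],None,fx=2,fy=2),im[20:440,330:600][:, :, :] if 0 else cv2.resize(im[140:260,270:520],(250*420//120,420))[:, :450]]))
E
```

```text
t: 32.88
eef_pos: [0.4667, -0.4002, 0.0267]
tool_rot: [0.707, -0.707, 0.019, -0.02]
contact_force: [-2.4, 3.4, 9.4]
gripper_width: 0.699
t: 33.72
eef_pos: [0.4662, -0.4003, 0.2433]
tool_rot: [-0.706, 0.707, -0.019, 0.02]
contact_force: [-0.1, 0.4, -1.3]
gripper_width: 1.004
t: 33.88
eef_pos: [0.4672, -0.4009, 0.2429]
tool_rot: [-0.706, 0.708, -0.018, 0.021]
contact_force: [0.4, 0.2, -0.7]
gripper_width: 1.001
lid 0.92 [281, 83, 353, 251] ('resid mm', np.float64(0.4), 'xy', [0.4646, -0.3993], 'yaw', np.float64(-3.21))
lid 0.54 [572, 155, 638, 314] ('resid mm', np.float64(7.7), 'xy', [0.5384, -0.1252], 'yaw', np.float64(-2.49))
lid 0.78 [281, 86, 351, 253] ('resid mm', np.float64(0.6), 'xy', [0.4649, -0.3993], 'yaw', np.float64(-3.06))
lid 0.5 [464, 108, 558, 278] ('resid mm', np.float64(0.3), 'xy', [0.5002, -0.2044], 'yaw', np.float64(5.65))
lid 0.73 [463, 177, 499, 232] ('resid mm', np.float64(0.8), 'xy', [0.465, -0.4006], 'yaw', np.float64(-3.32))
stock1 0.95 [394, 170, 430, 230] ('resid mm', np.float64(0.3), 'xy', [0.5007, -0.2066], 'yaw', np.float64(5.63))
stock1 0.49 [293, 162, 334, 227] None
bottom_box 0.93 [349, 156, 379, 218] ('resid mm', np.float64(0.2), 'xy', [0.5521, -0.0759], 'yaw', np.float64(-1.23))
```

View pics/w11.png

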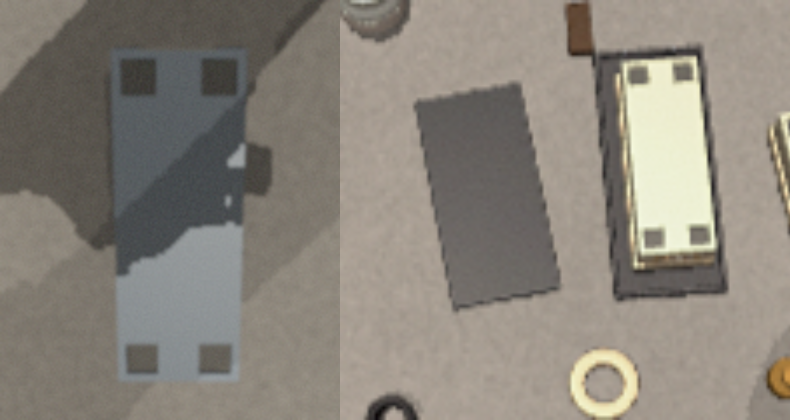

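```bash
python3 -m crank '[{"linear":[-0.001,0.04,0.001],"dr":[0,0,0],"hand":1},{"linear":[-0.001,0.08,0.001],"dr":[0,0,0],"hand":1},{"linear":[-0.001,0.12,0.001],"dr":[0,0,0],"hand":1},{"linear":[-0.001,0.15,0.001],"dr":[0,0,0],"hand":1},{"linear":[-0.001,0.18,0.001],"dr":[0,0,0],"hand":1},{"linear":[-0.001,0.205,0.001],"dr":[0,0,0],"hand":1},{"linear":[-0.001,0.225,0.001],"dr":[0,0,0],"hand":1},{"linear":[-0.001,0.236,0.001],"dr":[0,0,0],"hand":1},{"linear":[-0.001,0.241,0.001],"dr":[0,0,0],"hand":1},{"linear":[-0.001,0.242,0.001],"dr":[0,0,0],"hand":1}]'
python3 -m crank '[{"linear":[0,0.002,0],"dr":[0,0,0],"hand":-1},{"linear":[0,0.002,0],"dr":[0,0,0],"hand":-1},{"linear":[0,0.002,0],"dr":[0,0,0],"hand":-1},{"linear":[0,0.002,0],"dr":[0,0,0],"hand":-1},{"linear":[0,0.002,0],"dr":[0,0,0],"hand":-1},{"linear":[0,0.002,0],"dr":[0,0,0],"hand":-1},{"linear":[0,0.002,0],"dr":[0,0,0],"hand":-1},{"linear":[0,0.002,0],"dr":[0,0,0],"hand":-1}]' 70
python3 -m crank '[{"linear":[0,0,0],"dr":[0,0,0],"hand":-1},{"linear":[0,0,0],"dr":[0,0,0],"hand":-1}]'
python3 -m crank '[{"linear":[0,-0.005,0],"dr":[0,0,0],"hand":-1},{"linear":[0,-0.01,0],"dr":[0,0,0],"hand":-1},{"linear":[0,-0.015,0],"dr":[0,0,0],"hand":-1},{"linear":[0,-0.015,0],"dr":[0,0,0],"hand":-1}]'
```

```text
t: 35.22
eef_pos: [0.4654, -0.399, -0.0019]
tool_rot: [0.707, -0.707, 0.019, -0.02]
contact_force: [0.0, -0.6, 0.7]
gripper_width: 1.002
t: 35.88
eef_pos: [0.4663, -0.3996, -0.0018]
tool_rot: [-0.706, 0.707, -0.018, 0.021]
contact_force: [-1.0, 0.4, 6.3]
gripper_width: 0.752
t: 36.05
eef_pos: [0.4663, -0.3996, -0.0018]
tool_rot: [-0.706, 0.707, -0.018, 0.021]
contact_force: [-1.9, 1.0, 6.8]
gripper_width: 0.757
t: 36.38
eef_pos: [0.4661, -0.3994, 0.0128]
tool_rot: [-0.706, 0.707, -0.019, 0.02]
contact_force: [0.5, 0.5, -3.7]
gripper_width: 0.753
```

```bash
python3 -m crank '[{"linear":[0,-0.02,0],"dr":[0,0,0],"hand":-1},{"linear":[0,-0.045,0],"dr":[0,0,0],"hand":-1},{"linear":[0,-0.075,0],"dr":[0,0,0],"hand":-1},{"linear":[0,-0.105,0],"dr":[0,0,0],"hand":-1},{"linear":[0,-0.135,0],"dr":[0,0,0],"hand":-1},{"linear":[0,-0.16,0],"dr":[0,0,0],"hand":-1},{"linear":[0.006,-0.175,0.02],"dr":[0,0,0],"hand":-1},{"linear":[0.015,-0.18,0.045],"dr":[0,0,0],"hand":-1},{"linear":[0.025,-0.185,0.075],"dr":[0,0,0],"hand":-1},{"linear":[0.035,-0.19,0.105],"dr":[0,0,0],"hand":-1}]'
python3 -m crank '[{"linear":[0.009,0,0.025],"dr":[0,0,0],"hand":-1},{"linear":[0.016,0,0.05],"dr":[0,-1,0],"hand":-1},{"linear":[0.023,0,0.07],"dr":[0,-2,0],"hand":-1},{"linear":[0.025,0,0.078],"dr":[0,-2,0],"hand":-1},{"linear":[0.025,0,0.078],"dr":[0,-2,0],"hand":-1},{"linear":[0.025,0,0.078],"dr":[0,-2,0],"hand":-1}]'
python3 - <<'E'
from h import *
im,c=box("wrist","bottom_box",.058);box("wrist","bottom_box",.058)
box("top","bottom_box",.058)
go([.5535,-.0755,.2],-1.2)
cv2.imwrite("pics/w12.png",im)
E
```

```text
t: 37.22
eef_pos: [0.5059, -0.2952, 0.2021]
tool_rot: [-0.707, 0.707, -0.02, 0.021]
contact_force: [-0.6, 0.2, -4.1]
gripper_width: 0.755
t: 37.72
eef_pos: [0.5348, -0.2202, 0.2016]
tool_rot: [-0.707, 0.707, -0.007, 0.008]
contact_force: [0.0, 0.1, -5.2]
gripper_width: 0.751
bottom_box 0.84 [434, 100, 543, 292] ('resid mm', np.float64(0.3), 'xy', [0.5514, -0.0741], 'yaw', np.float64(-1.45))
bottom_box 0.65 [178, 40, 457, 369] None
bottom_box 0.38 [318, 35, 363, 43] None
bottom_box 0.68 [435, 100, 548, 291] ('resid mm', np.float64(0.3), 'xy', [0.5515, -0.0742], 'yaw', np.float64(-1.48))
bottom_box 0.65 [348, 159, 375, 215] ('resid mm', np.float64(0.3), 'xy', [0.552, -0.0759], 'yaw', np.float64(-1.26))
bottom_box 0.56 [389, 173, 428, 231] ('resid mm', np.float64(45.8), 'xy', [0.5236, -0.1897], 'yaw', np.float64(-14.06))
go [ 0.5535 -0.0755  0.2   ] yaw -1.2 from -1.29 linear [0.0154, 0.0017, 0.1457] dr [0.03, -0.09, 0.07]
```

View pics/w12.png

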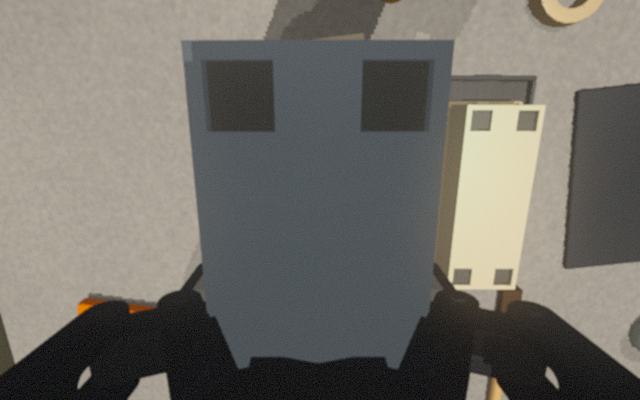

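```bash
python3 -m crank '[{"linear":[0.002,0,0.02],"dr":[0,0,0],"hand":-1},{"linear":[0.005,0,0.045],"dr":[0,0,0],"hand":-1},{"linear":[0.008,0,0.075],"dr":[0,0,0],"hand":-1},{"linear":[0.011,0,0.105],"dr":[0,0,0],"hand":-1},{"linear":[0.013,0.005,0.13],"dr":[0,0,0],"hand":-1},{"linear":[0.015,0.025,0.143],"dr":[0,0,0],"hand":-1},{"linear":[0.015,0.05,0.146],"dr":[0,0,0],"hand":-1},{"linear":[0.015,0.08,0.146],"dr":[0,0,0],"hand":-1},{"linear":[0.015,0.105,0.146],"dr":[0,0,0],"hand":-1},{"linear":[0.015,0.12,0.146],"dr":[0,0,0],"hand":-1}]'
python3 -m crank '[{"linear":[0,0.01,0],"dr":[0,0,0],"hand":-1},{"linear":[0,0.015,0],"dr":[0,0,0],"hand":-1},{"linear":[0,0.015,0],"dr":[0,0,0],"hand":-1},{"linear":[0,0.015,0],"dr":[0,0,0],"hand":-1}]'
python3 -m crank '[{"linear":[0,0,0],"dr":[0,0,0],"hand":-1}]'
python3 - <<'E'
from h import *
for i in range(3):
    bot.read_camera("top"); go([.553,-.0749,.064],-1.3)
E
```

```text
t: 38.85
eef_pos: [0.5521, -0.074, 0.0791]
tool_rot: [-0.707, 0.707, -0.008, 0.007]
contact_force: [-0.0, 1.4, -4.4]
gripper_width: 0.754
t: 39.18
eef_pos: [0.5543, -0.0743, 0.0674]
tool_rot: [-0.707, 0.707, -0.006, 0.008]
contact_force: [-0.1, -0.5, -3.7]
gripper_width: 0.754
t: 39.27
eef_pos: [0.5545, -0.0742, 0.0678]
tool_rot: [-0.707, 0.707, -0.006, 0.009]
contact_force: [0.3, -0.4, -4.3]
gripper_width: 0.754
go [ 0.553  -0.0749  0.064 ] yaw -1.3 from -1.17 linear [-0.0015, 0.0039, -0.0008] dr [0.0, 0.13, 0.21]
go [ 0.553  -0.0749  0.064 ] yaw -1.3 from -1.16 linear [-0.0014, 0.0037, -0.0009] dr [0.0, 0.14, 0.19]
go [ 0.553  -0.0749  0.064 ] yaw -1.3 from -1.16 linear [-0.0012, 0.0036, -0.001] dr [0.0, 0.14, 0.17]
```

```bash
python3 -m crank '[{"linear":[-0.0013,0.002,-0.0008],"dr":[0,0,0],"hand":-1},{"linear":[-0.0013,0.004,-0.0008],"dr":[0,0,0],"hand":-1},{"linear":[-0.0013,0.006,-0.0008],"dr":[0,0,0],"hand":-1},{"linear":[-0.0013,0.007,-0.0008],"dr":[0,0,0],"hand":-1},{"linear":[-0.0013,0.007,-0.0008],"dr":[0,0,0],"hand":-1}]'
python3 -m crank '[{"linear":[0,0.001,0],"dr":[0,0,0],"hand":-1},{"linear":[0,0.002,0],"dr":[0,0,0],"hand":-1},{"linear":[0,0.003,0],"dr":[0,0,0],"hand":-1},{"linear":[0,0.003,0],"dr":[0,0,0],"hand":-1}]'
python3 -m crank '[{"linear":[0,0.001,0],"dr":[0,0,0],"hand":-1},{"linear":[0,0.001,0],"dr":[0,0,0],"hand":-1},{"linear":[0,0.001,0],"dr":[0,0,0],"hand":-1}]'
```

```text
t: 39.83
eef_pos: [0.5519, -0.0746, 0.0593]
tool_rot: [-0.707, 0.707, -0.007, 0.007]
contact_force: [-0.3, 0.2, -4.4]
gripper_width: 0.755
t: 40.17
eef_pos: [0.5521, -0.0747, 0.0565]
tool_rot: [-0.707, 0.707, -0.007, 0.007]
contact_force: [-0.6, 0.5, -3.7]
gripper_width: 0.75
t: 40.42
eef_pos: [0.5522, -0.0747, 0.0557]
tool_rot: [-0.707, 0.707, -0.007, 0.008]
contact_force: [-0.3, -0.1, -4.6]
gripper_width: 0.754
```

```bash
python3 -m crank '[{"linear":[0.0005,0.001,0],"dr":[0,0,0],"hand":-1},{"linear":[0.0005,0.0015,0],"dr":[0,0,0],"hand":-1},{"linear":[0.0005,0.0015,0],"dr":[0,0,0],"hand":-1}]'
python3 -m crank '[{"linear":[0,0.001,0],"dr":[0,0,0],"hand":-1},{"linear":[0,0.001,0],"dr":[0,0,0],"hand":-1},{"linear":[0,0.001,0],"dr":[0,0,0],"hand":-1}]'
```

```text
t: 40.67
eef_pos: [0.5527, -0.0747, 0.0541]
tool_rot: [-0.707, 0.707, -0.007, 0.008]
contact_force: [0.4, -0.1, -5.0]
gripper_width: 0.753
t: 40.92
eef_pos: [0.5528, -0.0747, 0.0537]
tool_rot: [0.707, -0.707, 0.007, -0.008]
contact_force: [-2.5, 1.3, 3.7]
gripper_width: 0.754
```

```bash
python3 -m crank '[{"linear":[0,0,0],"dr":[0,0,0],"hand":0.65},{"linear":[0,0,0],"dr":[0,0,0],"hand":0.8},{"linear":[0,0,0],"dr":[0,0,0],"hand":1},{"linear":[0,0,0],"dr":[0,0,0],"hand":1},{"linear":[0,0,0],"dr":[0,0,0],"hand":1},{"linear":[0,-0.03,0],"dr":[0,0,0],"hand":1},{"linear":[0,-0.07,0],"dr":[0,0,0],"hand":1},{"linear":[0,-0.11,0],"dr":[0,0,0],"hand":1},{"linear":[0,-0.15,0],"dr":[0,0,0],"hand":1},{"linear":[0,-0.19,0],"dr":[0,0,0],"hand":1}]'
python3 -m crank '[{"linear":[0,0,0],"dr":[0,0,0],"hand":1},{"linear":[0,0,0],"dr":[0,0,0],"hand":1}]'
python3 - <<'E'
from h import *
im,c=box("wrist","lid",.1095);box("wrist","lid",.1095)
im2,_=box("top","lid",.1095);box("top","stock1",.054)
go([.5,-.205,.25],5.65)
cv2.imwrite("pics/w13.png",im)
E
```

```text
t: 41.75
eef_pos: [0.5521, -0.0749, 0.2451]
tool_rot: [-0.707, 0.707, -0.007, 0.008]
contact_force: [0.8, -0.0, 0.2]
gripper_width: 0.998
t: 41.92
eef_pos: [0.5541, -0.0748, 0.2457]
tool_rot: [0.707, -0.707, 0.005, -0.01]
contact_force: [-0.1, 0.3, 0.4]
gripper_width: 0.997
lid 0.77 [276, 78, 359, 276] ('resid mm', np.float64(0.8), 'xy', [0.5513, -0.0738], 'yaw', np.float64(-1.18))
lid 0.81 [274, 86, 357, 280] ('resid mm', np.float64(0.6), 'xy', [0.5514, -0.0739], 'yaw', np.float64(-1.14))
lid 0.86 [353, 162, 364, 210] None
go [ 0.5   -0.205  0.25 ] yaw 5.65 from -1.17 linear [-0.0494, -0.0077, -0.1314] dr [0.03, -6.82, -0.03]
```

View pics/w13.png

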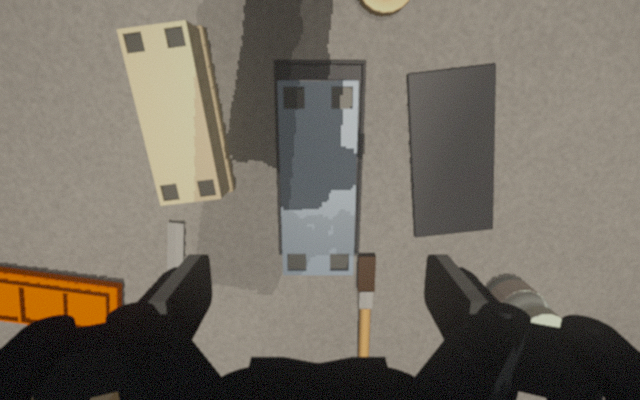

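```bash
python3 -m crank '[{"linear":[-0.012,-0.003,-0.035],"dr":[0,-2,0],"hand":1},{"linear":[-0.027,-0.006,-0.072],"dr":[0,-4,0],"hand":1},{"linear":[-0.041,-0.007,-0.11],"dr":[0,-6,0],"hand":1},{"linear":[-0.049,-0.007,-0.131],"dr":[0,-6.8,0],"hand":1},{"linear":[-0.049,-0.007,-0.131],"dr":[0,-6.8,0],"hand":1},{"linear":[-0.049,-0.007,-0.131],"dr":[0,-6.8,0],"hand":1},{"linear":[-0.049,-0.007,-0.131],"dr":[0,-6.8,0],"hand":1}]'
python3 - <<'E'
from h import *
box("wrist","stock1",.054);box("wrist","stock1",.054);box("top","stock1",.054)
go([.4995,-.205,-.0018],5.65)
E
```

```text
t: 42.9
eef_pos: [0.5011, -0.2038, 0.2497]
tool_rot: [0.706, -0.706, -0.035, 0.035]
contact_force: [0.7, 0.8, 0.8]
gripper_width: 1.003
stock1 0.74 [279, 86, 348, 250] ('resid mm', np.float64(0.2), 'xy', [0.5, -0.2055], 'yaw', np.float64(5.62))
stock1 0.95 [280, 85, 349, 248] ('resid mm', np.float64(0.2), 'xy', [0.5, -0.2056], 'yaw', np.float64(5.68))
stock1 0.96 [393, 172, 429, 229] ('resid mm', np.float64(30.4), 'xy', [0.4714, -0.2052], 'yaw', np.float64(10.8))
go [ 0.4995 -0.205  -0.0018] yaw 5.65 from 5.73 linear [-0.0021, 0.2518, -0.001] dr [0.01, 0.08, 0.06]
```

```bash
python3 -m crank '[{"linear":[-0.0003,0.04,-0.0015],"dr":[0,0,0],"hand":1},{"linear":[-0.0003,0.08,-0.0015],"dr":[0,0,0],"hand":1},{"linear":[-0.0003,0.12,-0.0015],"dr":[0,0,0],"hand":1},{"linear":[-0.0003,0.15,-0.0015],"dr":[0,0,0],"hand":1},{"linear":[-0.0003,0.18,-0.0015],"dr":[0,0,0],"hand":1},{"linear":[-0.0003,0.21,-0.0015],"dr":[0,0,0],"hand":1},{"linear":[-0.0003,0.23,-0.0015],"dr":[0,0,0],"hand":1},{"linear":[-0.0003,0.243,-0.0015],"dr":[0,0,0],"hand":1},{"linear":[-0.0003,0.249,-0.0015],"dr":[0,0,0],"hand":1},{"linear":[-0.0003,0.251,-0.0015],"dr":[0,0,0],"hand":1}]'
python3 -m crank '[{"linear":[0,0,0],"dr":[0,0,0],"hand":-1},{"linear":[0,0,0],"dr":[0,0,0],"hand":-1},{"linear":[0,0,0],"dr":[0,0,0],"hand":-1},{"linear":[0,0,0],"dr":[0,0,0],"hand":-1},{"linear":[0,0,0],"dr":[0,0,0],"hand":-1},{"linear":[0,0,0],"dr":[0,0,0],"hand":-1},{"linear":[0,0,0],"dr":[0,0,0],"hand":-1},{"linear":[0,0,0],"dr":[0,0,0],"hand":-1},{"linear":[0,0,0],"dr":[0,0,0],"hand":-1}]' 80
python3 -m crank '[{"linear":[0,0,0],"dr":[0,0,0],"hand":-1}]'
python3 -m crank '[{"linear":[0,-0.005,0],"dr":[0,0,0],"hand":-1},{"linear":[0,-0.01,0],"dr":[0,0,0],"hand":-1},{"linear":[0,-0.015,0],"dr":[0,0,0],"hand":-1},{"linear":[0,-0.015,0],"dr":[0,0,0],"hand":-1}]'
```

```text
t: 44.03
eef_pos: [0.501, -0.206, -0.0014]
tool_rot: [-0.706, 0.706, 0.035, -0.035]
contact_force: [-1.1, 0.6, 0.6]
gripper_width: 1.0
t: 44.78
eef_pos: [0.5019, -0.2065, 0.0009]
tool_rot: [-0.706, 0.706, 0.036, -0.033]
contact_force: [-1.0, 0.5, 6.7]
gripper_width: 0.752
t: 44.87
eef_pos: [0.502, -0.2065, 0.0009]
tool_rot: [-0.706, 0.706, 0.036, -0.033]
contact_force: [-1.6, 0.9, 7.1]
gripper_width: 0.749
t: 45.2
eef_pos: [0.5016, -0.2064, 0.0153]
tool_rot: [-0.706, 0.707, 0.036, -0.034]
contact_force: [0.6, 0.5, -4.6]
gripper_width: 0.747
```

```bash
python3 -m crank '[{"linear":[0,-0.02,0],"dr":[0,0,0],"hand":-1},{"linear":[0,-0.05,0],"dr":[0,0,0],"hand":-1},{"linear":[0,-0.08,0],"dr":[0,0,0],"hand":-1},{"linear":[0,-0.11,0],"dr":[0,0,0],"hand":-1},{"linear":[0,-0.14,0],"dr":[0,0,0],"hand":-1},{"linear":[0,-0.165,0],"dr":[0,1,0],"hand":-1},{"linear":[0,-0.18,0],"dr":[0,2,0],"hand":-1},{"linear":[0,-0.185,0],"dr":[0,4,0],"hand":-1},{"linear":[0,-0.185,0],"dr":[0,6,0],"hand":-1},{"linear":[0,-0.185,0],"dr":[0,6.75,0],"hand":-1}]'
python3 - <<'E'
from h import *
go([.5532,-.0747,.17],-1.15)
E
```

```text
t: 46.03
eef_pos: [0.5005, -0.206, 0.1995]
tool_rot: [0.707, -0.707, 0.007, -0.008]
contact_force: [-0.8, -0.2, -4.3]
gripper_width: 0.746
go [ 0.5532 -0.0747  0.17  ] yaw -1.15 from -1.2 linear [0.0498, 0.0296, 0.1324] dr [-0.01, -0.05, 0.11]
```

```bash
python3 -m crank '[{"linear":[0.007,0,0.02],"dr":[0,0,0],"hand":-1},{"linear":[0.017,0,0.045],"dr":[0,0,0],"hand":-1},{"linear":[0.028,0,0.075],"dr":[0,0,0],"hand":-1},{"linear":[0.04,0,0.105],"dr":[0,0,0],"hand":-1},{"linear":[0.046,0,0.122],"dr":[0,0,0],"hand":-1},{"linear":[0.05,0.01,0.132],"dr":[0,0,0],"hand":-1},{"linear":[0.05,0.03,0.132],"dr":[0,0,0],"hand":-1},{"linear":[0.05,0.05,0.132],"dr":[0,0,0],"hand":-1},{"linear":[0.05,0.07,0.132],"dr":[0,0,0],"hand":-1},{"linear":[0.05,0.075,0.132],"dr":[0,0,0],"hand":-1}]'
python3 -m crank '[{"linear":[0,0,0],"dr":[0,0,0],"hand":-1},{"linear":[0,0,0],"dr":[0,0,0],"hand":-1}]'
python3 - <<'E'
from h import *
for i in range(3):
    bot.read_camera("scene"); go([.5532,-.0747,.118],-1.15)
E
```

```text
t: 46.87
eef_pos: [0.5503, -0.0757, 0.1204]
tool_rot: [-0.707, 0.707, -0.009, 0.005]
contact_force: [-1.4, -0.1, -6.1]
gripper_width: 0.746
t: 47.03
eef_pos: [0.5532, -0.076, 0.1242]
tool_rot: [-0.707, 0.707, -0.007, 0.007]
contact_force: [0.7, -0.3, -4.7]
gripper_width: 0.748
go [ 0.5532 -0.0747  0.118 ] yaw -1.15 from -1.16 linear [-0.0007, 0.0069, 0.0012] dr [0.03, -0.01, 0.14]
go [ 0.5532 -0.0747  0.118 ] yaw -1.15 from -1.15 linear [-0.001, 0.0072, 0.0011] dr [0.02, 0.0, 0.18]
go [ 0.5532 -0.0747  0.118 ] yaw -1.15 from -1.14 linear [-0.0011, 0.0073, 0.0009] dr [0.01, 0.01, 0.2]
```

```bash
python3 -m crank '[{"linear":[-0.0005,0.003,0.001],"dr":[0,0,0],"hand":-1},{"linear":[-0.0005,0.006,0.001],"dr":[0,0,0],"hand":-1},{"linear":[-0.0005,0.009,0.001],"dr":[0,0,0],"hand":-1},{"linear":[-0.0005,0.011,0.001],"dr":[0,0,0],"hand":-1},{"linear":[-0.0005,0.011,0.001],"dr":[0,0,0],"hand":-1}]'
python3 -m crank '[{"linear":[0,0.001,0],"dr":[0,0,0],"hand":-1},{"linear":[0,0.002,0],"dr":[0,0,0],"hand":-1},{"linear":[0,0.002,0],"dr":[0,0,0],"hand":-1}]'
python3 -m crank '[{"linear":[0,0.001,0],"dr":[0,0,0],"hand":-1},{"linear":[0,0.0015,0],"dr":[0,0,0],"hand":-1},{"linear":[0,0.0015,0],"dr":[0,0,0],"hand":-1}]'
```

```text
t: 47.6
eef_pos: [0.5525, -0.0741, 0.1126]
tool_rot: [-0.707, 0.707, -0.007, 0.007]
contact_force: [-0.5, 0.6, -5.7]
gripper_width: 0.746
t: 47.85
eef_pos: [0.5529, -0.0742, 0.111]
tool_rot: [-0.707, 0.707, -0.007, 0.007]
contact_force: [0.5, 0.4, -6.1]
gripper_width: 0.747
t: 48.1
eef_pos: [0.5529, -0.0742, 0.1096]
tool_rot: [-0.707, 0.707, -0.006, 0.007]
contact_force: [0.4, 0.0, -5.6]
gripper_width: 0.742
```

Already below the lid top (about 0.1124) with no contact, so the feet are entering the recesses.

```bash
python3 -m crank '[{"linear":[0,0.001,0],"dr":[0,0,0],"hand":-1},{"linear":[0,0.0015,0],"dr":[0,0,0],"hand":-1},{"linear":[0,0.0015,0],"dr":[0,0,0],"hand":-1}]'
python3 -m crank '[{"linear":[0,0.0007,0],"dr":[0,0,0],"hand":-1},{"linear":[0,0.0007,0],"dr":[0,0,0],"hand":-1},{"linear":[0,0.0007,0],"dr":[0,0,0],"hand":-1}]'
```

```text
t: 48.35
eef_pos: [0.553, -0.0742, 0.1081]
tool_rot: [-0.707, 0.707, -0.006, 0.007]
contact_force: [0.4, -0.5, -4.8]
gripper_width: 0.748
t: 48.6
eef_pos: [0.553, -0.0742, 0.1079]
tool_rot: [0.707, -0.707, 0.006, -0.007]
contact_force: [-3.5, -0.2, 2.5]
gripper_width: 0.751
```

```bash
python3 -m crank '[{"linear":[0,0,0],"dr":[0,0,0],"hand":0.65},{"linear":[0,0,0],"dr":[0,0,0],"hand":0.8},{"linear":[0,0,0],"dr":[0,0,0],"hand":1},{"linear":[0,0,0],"dr":[0,0,0],"hand":1},{"linear":[0,0,0],"dr":[0,0,0],"hand":1},{"linear":[0,-0.03,0],"dr":[0,0,0],"hand":1},{"linear":[0,-0.06,0],"dr":[0,0,0],"hand":1},{"linear":[0,-0.1,0],"dr":[0,0,0],"hand":1},{"linear":[0,-0.13,0],"dr":[0,0,0],"hand":1},{"linear":[0,-0.15,0],"dr":[0,0,0],"hand":1}]'
python3 -m crank '[{"linear":[0,0,0.04],"dr":[0,0,0],"hand":1},{"linear":[0,0,0.08],"dr":[0,0,0],"hand":1},{"linear":[0,0,0.12],"dr":[0,0,0],"hand":1},{"linear":[0,0,0.16],"dr":[0,0,0],"hand":1},{"linear":[0,0,0.2],"dr":[0,0,0],"hand":1},{"linear":[0,0,0.24],"dr":[0,0,0],"hand":1},{"linear":[0,0,0.25],"dr":[0,0,0],"hand":1},{"linear":[0,0,0.25],"dr":[0,0,0],"hand":1},{"linear":[0,0,0.25],"dr":[0,0,0],"hand":1}]'
python3 - <<'E'
from h import *
im,c=box("top","stock1",.161); box("wrist","stock1",.161)
s=bot.read_camera("scene"); t=bot.read_camera("top")
# side edges of stack in scene: project expected corner recess points for check
K,R,C=cam("scene")
cv2.imwrite("pics/f.png",np.hstack([cv2.resize(s[190:310,240:380],None,fx=3,fy=3),cv2.resize(t[120:240,320:410],None,fx=3,fy=3)]))
E
```

```text
t: 49.43
eef_pos: [0.5539, -0.0747, 0.261]
tool_rot: [-0.707, 0.707, -0.005, 0.009]
contact_force: [0.4, 0.5, -0.0]
gripper_width: 0.995
t: 50.18
eef_pos: [0.5575, 0.176, 0.2572]
tool_rot: [-0.707, 0.707, -0.006, 0.007]
contact_force: [0.2, -0.9, -0.3]
gripper_width: 1.003
stock1 0.91 [350, 145, 382, 209] ('resid mm', np.float64(0.2), 'xy', [0.552, -0.074], 'yaw', np.float64(-1.1))
stock1 0.33 [414, 108, 416, 161] None
stock1 0.91 [0, 81, 76, 302] ('resid mm', np.float64(41.1), 'xy', [0.5605, -0.0344], 'yaw', np.float64(-5.75))
```

View pics/f.png

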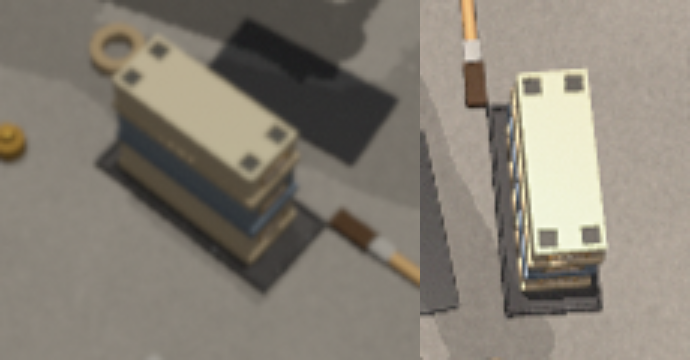

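```bash
python3 -c "
from station import bot
print(bot.hand_in(), bot.get_obs()['t'])"
```

```text
the job is handed in; nothing more can be done
the job is handed in; nothing more can be done
```

The job is handed in. I took the lid off to the foam pad and set both casts, ridge up, in the middle and one end compartment. Then I put the lid back on, stood the filled box on the bottom box, and stacked the one loose cream box on top. This start had two casts and one stock box. The stock box was knocked aside partway through, so I measured it again before gripping it. I left the turquoise cast and the brown and orange trays alone.

- **Casts:** Before closing, both looked flat and centred in their compartments. I couldn't see them again once the lid was on.
- **Lid:** It slid over the walls without resistance and met the base at the expected height. Its centre was within about 1 mm of the tray's, and the yaw agreed.
- **Stack:** Both boxes met their supports within about 1 mm of the calculated seated height, after passing below the lid tops without contact. At the end the top camera put the top box at (0.552, -0.074), yaw -1.1°. The bottom box was at (0.552, -0.075), yaw -1.3°, measured before stacking. The last pictures show one square stack in the carrying tray, with the gripper well clear.
- **Disagreements:** The last wrist-camera fit failed (41 mm residual) because the stack was cut off at the picture's edge, so I ignored it. The top and wrist cameras differed by 1–2 mm throughout, which was within the play. I didn't measure the bystanders again, but nothing touched them.

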